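# Dry the punches in the heated tool box

## Robot

A 6-joint arm with a two-finger parallel gripper is mounted at the origin on a cart in front of the work surface, level with it; the furniture and walls round the work are solid. World frame = base frame: x ahead of the robot, y to its left, z up, the work surface at z = 0. Lengths are in m, angles in rad, forces in N, time in s.
With the tool pointing down it reaches from about 0.425 to 0.95 m from the base axis. Payload 3.5 kg.
Tool frame: the origin (TCP) lies at the very end of the fingers, on their centre line; the grasp point (between the pads) lies 19 mm behind it; z points along the fingers, y is the direction in which the jaws open and shut (so a half turn about z gives the same grasp; the last joint's range is limited). The gripper opens to 85 mm and grips with 20 to 120 N. Pads are 22 mm wide; open, the fingers measure 114 mm over their backs; the gripper's body (76 mm by 85 mm) begins 54 mm behind the grasp point. The pads swing forward as they close: fully open they stand 13 mm farther back than shut.
Start: joints at [-1.309, 0.286, 1.577, -0, 1.279, -0.15], TCP at [0.27, -0.619, 0.231] pointing down, gripper open.
Joint ranges: [-2.77, 2.77], [-0.9, 2.22], [0.21, 2.48], [-1.53, 4.67], [0.24, 2.81], [-2.84, 2.84]. Speed limits (rad/s): [2.79, 2.79, 3.14, 3.14, 3.14, 3.14].

## Interface

Orientations are given as a unit quaternion [x, y, z, w].
In Python, from station import bot gives the robot as it stands. The module is installed in compiled form; this text tells all that it offers.
- The arm moves only by the tool move_arm, never from a script. Its arguments are lists of equal length, an entry for each row: "claw": the gripper command: -1 is fully open, 1 is shut, values between are in proportion; "offset": the shift along the tool's x, y, z in mm, a list of three; "delta_rot": the turn, a rotation vector about the tool's x, y, z in rad, a list of three. A call has 1 to 8 rows; each row is the pose to reach, as a shift and turn from the pose commanded when the call began, along the tool's axes at that moment; what a row does not reach only later rows make up. A row lasts 1/12 s, in which the tool goes at most 41.7 mm and 7.16 degrees, less where a joint would pass 70% of its speed; a pose out of reach is approached as far as the arm can. A call with a gripper value outside its range is refused whole. The fingers move at their own pace and stop on an object; the grip force is fixed at half the most. Time passes only in rows, so rows that repeat a pose let the fingers close. It gives the time, the measured TCP pose, the force and the opening at its end, in the units of the state.
- bot.get_state(): the state, without advancing time (a new reading comes with each control period).
- bot.camera(name): name is "scene" or "top"; returns a dict with "frame" (384x512x3 uint8, red, green, blue), "range_z" (384x512 float32, m along the optical axis (not along the pixel's ray), 0 where there is no reading), "fx", "fy", "cx", "cy" (pixels), "dist" ([k1, k2, p1, p2, k3] as OpenCV has them; the pictures are not rectified), "origin" and "attitude" of the camera in the world. Camera axes: x right, y up, looking along -z (the intrinsics and any distortion apply to the point x, -y, -z); pixel columns grow to the right and rows downward; lengths in m; the calibration is good to about 2 mm. A picture is of the moment at which its call begins.
- bot.sign_off(): hands the job in, once; it reports no verdict.
The state is a dict: "clock": time; "q": joint angles; "joint_vel": joint speeds; "joint_efforts": joint torques, N m; "tool_pos": TCP position; "tcp_rot": TCP orientation; "contact_force": force on the tool from outside, world axes, zero at the start; "torque": the same for the moment, N m; "width": opening from 0.0 (shut) to 1.0 (fully open).
Only numpy, scipy, OpenCV 4.12 (cv2) and the standard library are available. Lean on these libraries where they do the work, as an engineer would, in place of code of your own. Each camera call takes 0.05 s, during which the arm holds its last target.

## Task

Dry the steel punches in the heated tool box: first slide its power slider fully home to the off end of its track (the end on the side of the folding stay), and only then lay every punch from the bench flat on the floor of the box. Then press the knee of the locked lid stay to break it, lower the lid until it is fully shut, and last of all slide the power slider up until it is in line with the brass pointer beside its track. Do not shift the pointer, and leave the bottle, the loupe and the round tin that stand nearest the box as they are.

Things in the scene. Friction and masses are not known exactly. Their poses are not given: they have to be found in the camera images.
- drybox: Heated tool box, fixed to the bench: grey sheet-metal box 168 (x) x 220 (y) mm, 85 mm high, walls 5 mm, open on top, the inner floor raised to 50 mm by the heater below it; a 30 mm high console, 80 mm deep, is joined to its near side (the -x side) and carries the power slider. Origin: bench level under the centre of the box proper (console not counted); x points away from the console to the lid's hinge, y to the left, z up.
- box_floor (a point): Centre of the inner floor of the box, 50 mm above the bench; axes as the box's. The inside is 158 (x) x 210 (y) mm and 35 mm deep. Room for five punches side by side, lengthwise along x, about 37 mm apart; they may also lie on one another; laid that way the hand's fingers close along y and its body stays clear of the standing lid; the knee of the stay stands 40 mm above the rim outside the -y wall, so mind the hand's body there.
- fader (a joint): Power slider, m: 0 = off, fully home at the -y end of its track (the side with the folding stay, the right as seen from the console), grows to 0.12 towards +y of the box. Moves with about 2 N and stays where left.
- fader_top (a point): Centre of the top of the slider's black grip, which is 28 mm (x) x 20 mm (y) and 40 mm tall below this point; the track's surface lies 40 mm under it. Travels along the box's y at box x = -126 mm, the top 84 mm above the bench.
- pointer_tip (a point): Tip of the small brass pointer that sits on a rail on the robot's side of the slider's track, 47 mm above the bench, its arrow towards the slider. It marks the setting: the slider is set when the middle of its grip has the same y, in the box's frame, as this tip. Stiff (8 N); it stands on its own, not moved by the slider.
- lid (a joint): Lid angle, rad: 0 = standing open (92 degrees from shut, as it starts, held by the locked stay), 1.60 = fully shut. The hinge is stiff (0.35 N m) so that the lid stays where it is left; a push of 2 to 4 N at its free edge moves it once the stay is broken.
- lid_hinge (a point): Middle of the hinge line, on the far top rim of the box, 85 mm above the bench, axis along the box's y; axes as the box's. The lid is 168 mm from hinge to free edge, 220 mm wide, 9 mm thick.
- lid_edge (a point): Middle of the lid's free edge, on its outer face (the face that is on top when shut and looks to +x, away from the robot, when open). A steel lip 70 mm wide stands out 9 mm beyond the edge here. Shut, the lid's top is 94 mm above the bench. Its own -x points from the hinge to the edge, its z out of the outer face. It can be hooked from behind with closed fingers held upright, some 20 mm below the edge, and drawn over in an arc about the hinge, ending by pressing down on top.
- knee (a joint): Fold of the stay's knee, rad: 0 = straight and locked (resting on its stop 4 mm past centre, so that the lid cannot be lowered), grows as the knee is pressed and folds, about 2.6 when the lid is shut. Beyond about 0.4 the lock is broken; by about 0.8 the lid has followed some 0.2 rad.
- knee_pad (a point): Middle of the knee's round steel pad, a roller 18 mm in diameter and 26 mm long (along y), on the stay outside the box's -y side, about 115 mm above the bench when locked. Press it from above, down and towards +x: it moves on an arc about stay_foot. 5 to 10 N are enough. A hand that leans back some 30 degrees towards the robot (top of the hand to -x) stays well clear of the standing lid.
- stay_foot (a point): Lower pivot of the stay, on the box's -y side, 40 mm above the bench, in the plane of the pad; its lower link is 97 mm long from here to the knee pad, lying at about 50 degrees when locked; axes as the box's.
- punch_9: Steel flat chisel punch, 125 mm long and 9 mm thick, lying on the bench. Origin on its underside at the middle of its length (on the shank, in plan); own z is up as it starts. Its length lies along its own y axis turned 5 degrees counter-clockwise (about z). A good grasp is across the shank at the origin. It may be absent.
- punch_13: Square steel tool blank (one of two, same as punch_12), 95 mm long and 7 mm thick, lying on the bench. Origin on its underside at the middle of its length (on the shank, in plan); own z is up as it starts. Its length lies along its own y axis turned 20 degrees clockwise (about z). A good grasp is across the shank at the origin. It may be absent.
- punch_11: Steel punch, 110 mm long and 9 mm thick, lying on the bench. Origin on its underside at the middle of its length (on the shank, in plan); own z is up as it starts. Its length lies along its own y axis turned 9 degrees clockwise (about z). A good grasp is across the shank at the origin. It may be absent.
- punch_tracer: Steel tracing punch, 113 mm long and 8 mm thick, lying on the bench. Origin on its underside at the middle of its length (on the shank, in plan); own z is up as it starts. Its length lies along its own y axis turned 2 degrees clockwise (about z). A good grasp is across the shank at the origin. It may be absent.
- punch_12: Square steel tool blank, 95 mm long and 7 mm thick, lying on the bench. Origin on its underside at the middle of its length (on the shank, in plan); own z is up as it starts. Its length lies along its own y axis turned 20 degrees clockwise (about z). A good grasp is across the shank at the origin. It may be absent.
- oil_bottle: Amber oil bottle, 39 mm in diameter, 80 mm tall, upright; origin under its centre; the nearest of its kind to the box. Bystander.
- loupe: Black eye loupe, a cup 41 mm across, 34 mm tall; origin under its centre; the nearest of its kind to the box. Bystander.
- wax_tin: Round tin with a red lid, 68 mm across, 24 mm tall; origin under its centre; the nearest of its kind to the box. Bystander.

How it is judged:
By the outcome, as a careful person would: the job done as asked, in the order asked, and still so for the second after the job is handed in, with the robot touching nothing.
Of punch_9, punch_13, punch_11, punch_tracer, punch_12 only 3 to 5 are there at a start; the rules pass over those that are not, and their reading is None.
At some moment in a run one of punch_9, punch_13, punch_11, punch_tracer, punch_12 may be knocked a few centimetres aside while the robot is not near it.
Once in a run the grip may slacken for a moment while it holds something.
It also fails if it takes over 210 s, if anything falls off the work surface, if the arm or the gripper's body presses on something with over 40 N, if the wrist force passes 120 N, or if a joint passes its speed limit or range.

## Working session

There is one attempt and no reset: what is moved stays moved. The work goes in short steps, Python scripts to look and compute and a tool call to move; the robot and the scene stay as the last step left them, time stands still between calls to the robot, and variables do not carry over. Pictures are saved under pics/ and viewed, and the job is handed in when it is done.

Besides the shell and the picture viewer there is one more tool, called after ">>>" as a command line: name --argument value ..., lists and objects as JSON in quotes. move_arm: Moves the arm, as the interface text tells. Its arguments: {"type":"object","properties":{"claw":{"type":"array","items":{"type":"number"}},"offset":{"type":"array","items":{"type":"array","items":{"type":"number"}}},"delta_rot":{"type":"array","items":{"type":"array","items":{"type":"number"}}}},"required":["claw","offset","delta_rot"]}

```bash
mkdir -p pics
cat > h.py <<'E'
import numpy as np, cv2
from scipy.spatial.transform import Rotation as R
from station import bot
def snap(name,fn=None):
    c=bot.camera(name)
    if fn: cv2.imwrite('pics/'+fn,c['frame'][:,:,::-1])
    np.savez('cam_'+name+'.npz',**{k:np.array(v) for k,v in c.items()})
    return c
def load(name): 
    d=np.load('cam_'+name+'.npz'); return {k:d[k] for k in d.files}
def Rot(c):
    a=np.array(c['attitude'],float)
    return a if a.shape==(3,3) else R.from_quat(a).as_matrix()
def pts(c,uv,z=None):
    """uv Nx2 -> world; depth from image, or plane z"""
    uv=np.atleast_2d(np.array(uv,float))
    K=np.array([[c['fx'],0,c['cx']],[0,c['fy'],c['cy']],[0,0,1]],float)
    n=cv2.undistortPoints(uv.reshape(-1,1,2),K,np.array(c['dist'],float)).reshape(-1,2)
    d=np.c_[n[:,0],-n[:,1],-np.ones(len(n))]@Rot(c).T
    o=np.array(c['origin'],float)
    if z is None:
        s=np.array([c['range_z'][int(round(v)),int(round(u))] for u,v in uv])
    else: s=(z-o[2])/d[:,2]
    return o+d*s[:,None]
def proj(c,P):
    P=np.atleast_2d(P); q=(P-np.array(c['origin']))@Rot(c)
    K=np.array([[c['fx'],0,c['cx']],[0,c['fy'],c['cy']],[0,0,1]],float)
    q=np.c_[q[:,0],-q[:,1],-q[:,2]]
    return cv2.projectPoints(q,np.zeros(3),np.zeros(3),K,np.array(c['dist'],float))[0].reshape(-1,2)
def cloud(c):
    v,u=np.mgrid[0:384,0:512]
    return pts(c,np.c_[u.ravel(),v.ravel()]).reshape(384,512,3) if 0 else _cl(c,u,v)
def _cl(c,u,v):
    uv=np.c_[u.ravel(),v.ravel()].astype(float)
    return pts(c,uv).reshape(384,512,3)
E
python3 - <<'E'
from h import *
print(bot.get_state())
for n in('scene','top'):
    c=snap(n,n+'0.png'); print(n,c['fx'],c['fy'],c['cx'],c['cy'],c['dist'],c['origin'],c['attitude'])
    cv2.imwrite(f'pics/{n}0b.png',cv2.resize(c['frame'][:,:,::-1],(800,600),interpolation=cv2.INTER_CUBIC))
E
```

```text
{'clock': 0.0, 'q': array([-1.30899569e+00,  2.87176733e-01,  1.57819086e+00,  1.80351148e-05,
        1.27856635e+00, -1.49962614e-01]), 'joint_vel': array([-7.55790531e-05, -6.29973882e-04,  1.02014794e-04, -5.24872855e-04,
       -6.51848508e-04,  1.82771971e-03]), 'joint_efforts': array([ 3.68892211e-05, -4.05980551e+01, -2.92623478e+01, -1.17128420e-04,
        5.86298236e-03, -3.18201423e-06]), 'tool_pos': array([ 0.27003546, -0.61791853,  0.22993228]), 'tcp_rot': array([ 9.78880996e-01,  2.04427553e-01, -5.68083771e-05, -1.16929559e-03]), 'contact_force': array([-0.2178264 , -0.00990173,  0.97743045]), 'torque': array([-0.01826862, -0.05033546, -0.01110194]), 'width': 1.0001665572655036}
scene 399.2987431340483 399.2987431340483 255.99545112640402 189.17806417133923 [-0.01470012  0.          0.          0.          0.        ] [0.06557724 0.59394096 1.01835192] [-0.12581288  0.33720947  0.87572666 -0.32181316]
top 366.7209650249998 366.7209650249998 257.23433810852305 195.16383529191708 [-0.09359769  0.          0.          0.          0.        ] [ 0.33275199 -0.01046668  1.36093125] [-0.06424684  0.06393489  0.70703338 -0.70134761]
```

View pics/scene0b.png

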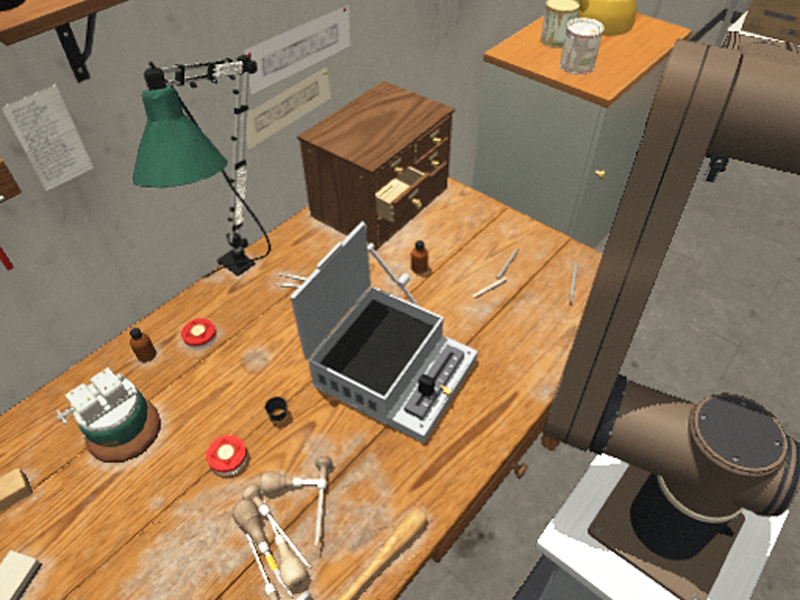

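View pics/top0b.png

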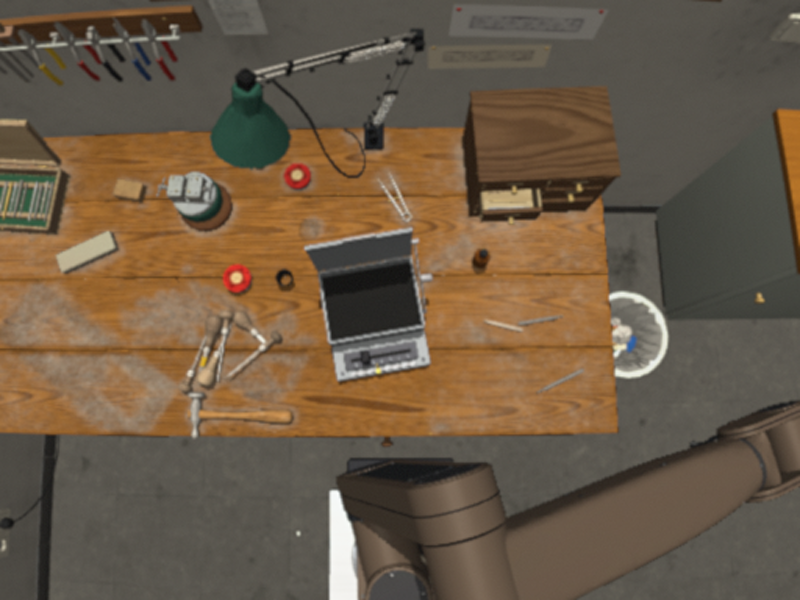

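Run:
```python
from h import *
c=load('top');s=load('scene')
def crop(c,x0,x1,y0,y1,fn):
    f=c['frame'][y0:y1,x0:x1,::-1]; k=min(800/(x1-x0),600/(y1-y0)); cv2.imwrite('pics/'+fn,cv2.resize(f,None,fx=k,fy=k,interpolation=cv2.INTER_CUBIC))
crop(c,290,400,180,262,'t_right.png'); crop(c,195,285,140,250,'t_box.png'); crop(c,230,280,100,150,'t_far.png'); crop(s,180,400,140,290,'s_box.png')
for n,uv in {'r1a':(311,205),'r1b':(333,209),'r2b':(357,203),'r3a':(347,249),'r3b':(371,237)}.items(): print(n,pts(c,[uv],0.008)[0],pts(c,[uv])[0])
```

```text
r1a [ 0.54203533 -0.21162465  0.008     ] [ 0.54212121 -0.2117072   0.00744481]
r1b [ 0.5261541  -0.29377344  0.008     ] [ 0.5269817  -0.29498575  0.00221063]
r2b [ 0.54803964 -0.38588431  0.008     ] [ 0.54820346 -0.38616998  0.0069705 ]
r3a [ 0.37699965 -0.339514    0.008     ] [ 0.37690969 -0.33884502  0.01075062]
r3b [ 0.41979882 -0.43173034  0.008     ] [ 0.41964331 -0.43097771  0.01041713]
```

View pics/t_right.png

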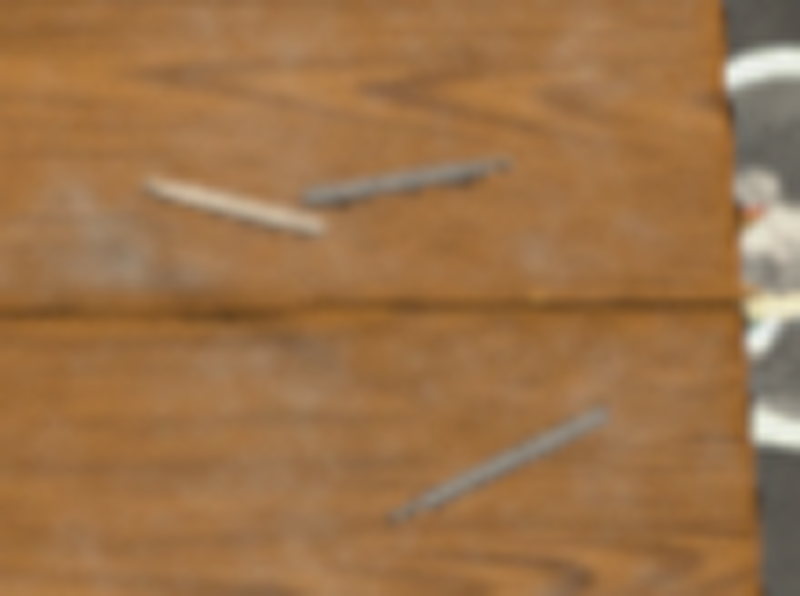

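View pics/t_box.png

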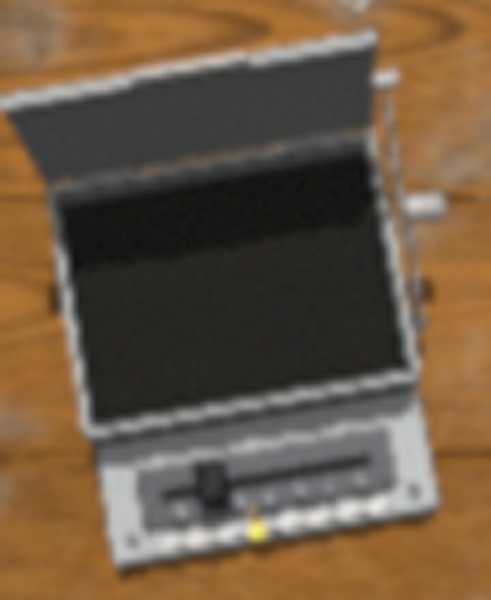

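View pics/t_far.png

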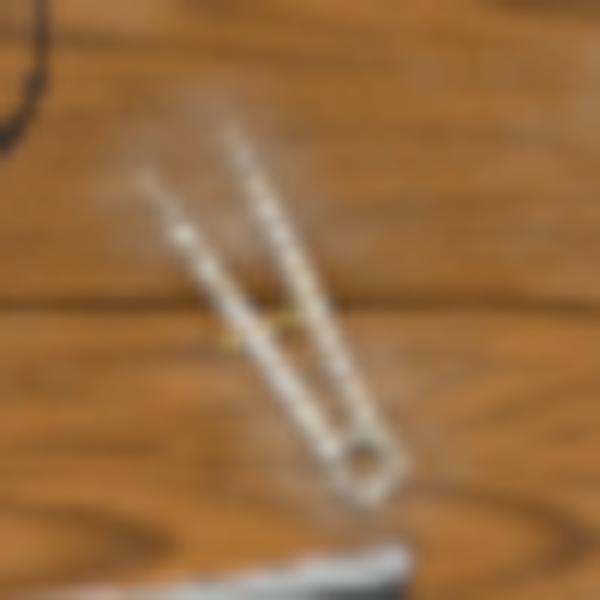

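View pics/s_box.png

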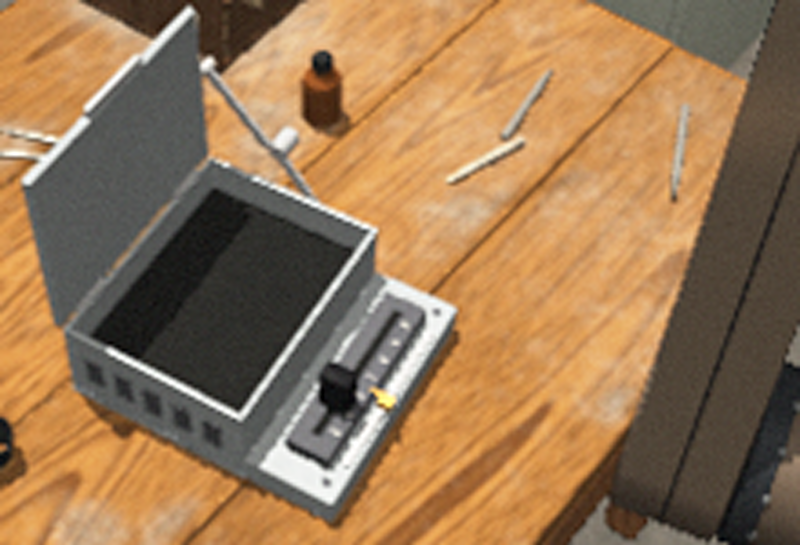

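Run:
```python
from h import *
c=load('top');s=load('scene')
def crop(c,x0,x1,y0,y1,fn):
    f=c['frame'][y0:y1,x0:x1,::-1]; k=min(800/(x1-x0),600/(y1-y0)); cv2.imwrite('pics/'+fn,cv2.resize(f,None,fx=k,fy=k,interpolation=cv2.INTER_CUBIC))
crop(c,0,210,140,285,'t_left.png'); crop(s,100,320,250,384,'s_left.png')
P=cloud(c)
import numpy as np
# rim points: z 0.08-0.09 ; console z 0.027-.033 
for lo,hi in((0.082,0.088),(0.027,0.033)):
    m=(P[...,2]>lo)&(P[...,2]<hi)&(P[...,0]>.4)&(P[...,0]<.85)&(abs(P[...,1])<.25); v,u=np.nonzero(m); print(m.sum(),P[m].min(0),P[m].max(0))
    if lo>.05 or 1:
        xy=P[m][:,:2].astype(np.float32); print(cv2.minAreaRect(xy))
for n,uv in {'bl':(91,432),'br':(415,382),'tl':(52,192),'tr':(370,135)}.items():
    k=600/110; p=(uv[0]/k+195-.4,uv[1]/k+140-.4); print(n,pts(c,[p],.085)[0])
```

```text
274 [ 0.43744658 -0.19891967  0.08200238] [0.80524393 0.17959557 0.08798824]
((0.6113249063491821, -0.03290140628814697), (0.23458731174468994, 0.4447271525859833), 23.72800636291504)
567 [ 0.4024615 -0.2127465  0.0270309] [0.82953206 0.1514108  0.03299967]
((0.5725172162055969, -0.06552723050117493), (0.18613502383232117, 0.5282317996025085), 47.19544982910156)
bl [0.48408275 0.15079123 0.085     ]
br [ 0.51488226 -0.05767228  0.085     ]
tl [0.64267387 0.17880295 0.085     ]
tr [ 0.67942199 -0.03043072  0.085     ]
```

View pics/t_left.png

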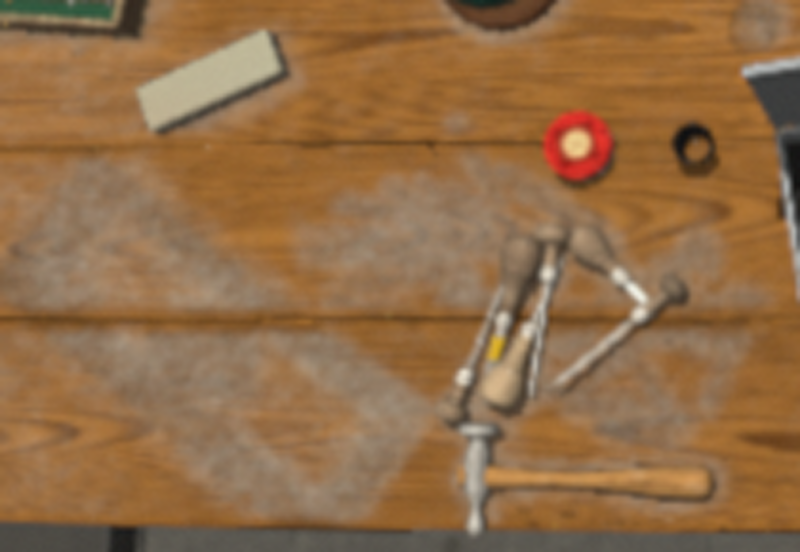

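View pics/s_left.png

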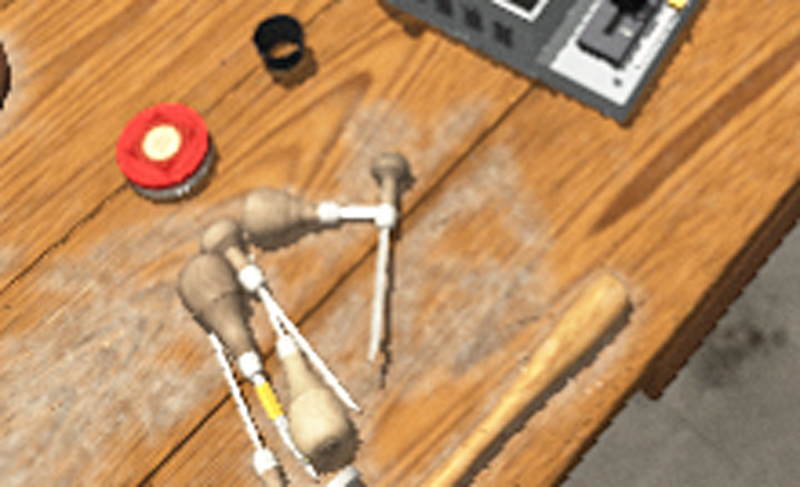

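```bash
cat > fitbox.py <<'E'
from h import *
from scipy.optimize import least_squares
c=load('top');s=load('scene')
kt=600/110; ks=800/220
T=lambda u,v:(u/kt+195-.4,v/kt+140-.4)
S=lambda u,v:(u/ks+180-.4,v/ks+140-.4)
obs=[(c,T(90,434),(-.084,.11,.085)),(c,T(415,383),(-.084,-.11,.085)),(c,T(118,568),(-.164,.11,.03)),(c,T(438,508),(-.164,-.11,.03)),
(s,S(241,418),(-.084,.11,.085)),(s,S(379,232),(-.084,-.11,.085)),(s,S(457,308),(-.164,-.11,.03)),(s,S(335,506),(-.164,.11,.03)),(s,S(66,328),(.084,.11,.085))]
def W(p,b):
    r=R.from_euler('z',p[2]).as_matrix(); return r@np.array(b)+[p[0],p[1],0]
def f(p): return np.concatenate([proj(cm,W(p,b))[0]-np.array(uv) for cm,uv,b in obs])
if __name__=='__main__':
    r=least_squares(f,[.59,.06,.15],loss='soft_l1'); p=r.x; print(p,np.degrees(p[2])); print(r.fun.reshape(-1,2).round(2))
    np.save('box.npy',p)
    for cm,n,(x0,x1,y0,y1) in((c,'t',(195,285,140,250)),(s,'s',(180,400,140,290))):
        k=min(800/(x1-x0),600/(y1-y0)); im=cv2.resize(cm['frame'][y0:y1,x0:x1,::-1],None,fx=k,fy=k,interpolation=cv2.INTER_CUBIC)
        def line(A,col=(0,0,255)):
            q=(proj(cm,np.array([W(p,a) for a in A]))-[x0,y0]+.4)*k
            cv2.polylines(im,[q.round().astype(np.int32).reshape(-1,1,2)],False,col,1)
        line([(-.084,.11,.085),(-.084,-.11,.085),(.084,-.11,.085),(.084,.11,.085),(-.084,.11,.085)])
        line([(-.084,.11,.03),(-.164,.11,.03),(-.164,-.11,.03),(-.084,-.11,.03)])
        line([(-.079,.105,.05),(-.079,-.105,.05),(.079,-.105,.05),(.079,.105,.05),(-.079,.105,.05)],(0,255,0))
        line([(-.126,-.06,.044),(-.126,.06,.044)],(255,0,255))
        cv2.imwrite(f'pics/ov_{n}.png',im)
E
python3 fitbox.py
```

```text
[0.58006115 0.0607529  0.16788829] 9.619290313374904
[[-1.08  1.12]
 [ 1.15 -0.4 ]
 [-0.86 -0.03]
 [ 0.36  0.35]
 [ 0.3   0.49]
 [ 0.16 -0.97]
 [ 0.67 -0.32]
 [-0.64 -0.35]
 [-0.98 -0.02]]
```

Run:
```python
import cv2,numpy as np
a=cv2.imread('pics/ov_t.png');b=cv2.imread('pics/ov_s.png')
print(a.shape,b.shape)
```

```text
(600, 491, 3) (545, 800, 3)
```

View pics/ov_t.png

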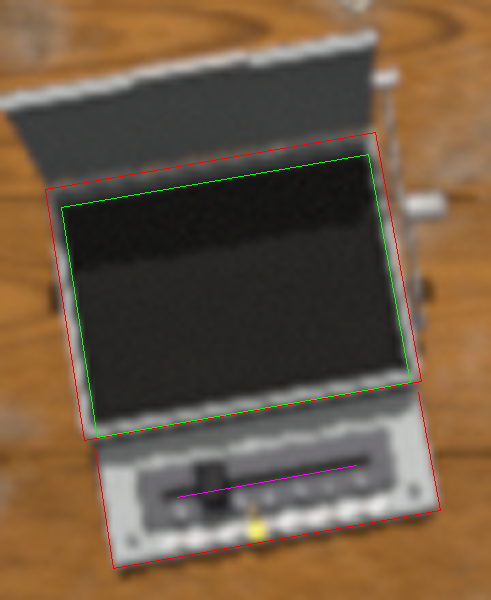

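View pics/ov_s.png

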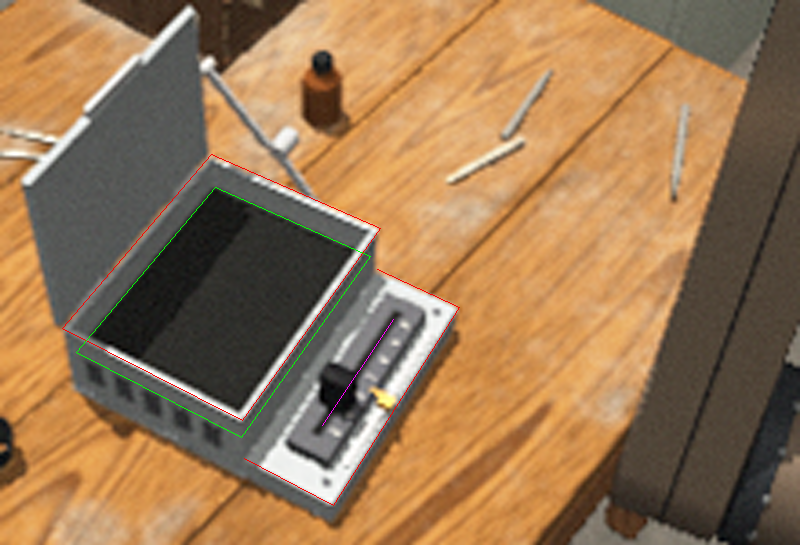

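```bash
cat >> h.py <<'E'
def box(b,p=None):
    p=np.load('box.npy') if p is None else p
    return R.from_euler('z',p[2]).as_matrix()@np.array(b,float)+[p[0],p[1],0]
def tobox(w):
    p=np.load('box.npy'); return (np.atleast_2d(w)-[p[0],p[1],0])@R.from_euler('z',p[2]).as_matrix()
def go(target,psi=None,tilt=None,Rt=None):
    """print offset mm & rotvec to reach world target TCP; psi=world angle of tool x, pointing down"""
    st=bot.get_state(); r0=R.from_quat(st['tcp_rot'])
    off=r0.inv().apply(np.array(target)-st['tool_pos'])*1000
    if Rt is None: Rt=r0 if psi is None else R.from_euler('z',psi)*R.from_euler('x',np.pi)
    rv=(r0.inv()*Rt).as_rotvec()
    print('clock',round(st['clock'],2),'tcp',st['tool_pos'].round(4),'F',st['contact_force'].round(1),'w',round(st['width'],3))
    print('offset',off.round(1).tolist(),'rot',rv.round(4).tolist())
E
python3 - <<'E'
from h import *
for n in('top','scene'):
    c=load(n); P=cloud(c); B=tobox(P.reshape(-1,3)).reshape(P.shape); f=c['frame'].astype(int)
    m=(abs(B[...,0]+.126)<.03)&(abs(B[...,1])<.1)&(B[...,2]>.075)&(B[...,2]<.1)
    print(n,'grip top',m.sum(),B[m].mean(0),B[m].min(0),B[m].max(0))
    y=(f[...,0]>150)&(f[...,1]>120)&(f[...,2]<110)&(f[...,0]-f[...,2]>90)&(abs(B[...,0]+.15)<.03)&(abs(B[...,1])<.1)&(B[...,2]>.03)
    v,u=np.nonzero(y); print('yellow',y.sum(),B[y].round(4).tolist(),list(zip(u,v)))
    m=(B[...,1]<-.115)&(B[...,1]>-.16)&(abs(B[...,0])<.1)&(B[...,2]>.09); print('pad',m.sum(),B[m].round(3).tolist()[:40])
E
```

```text
top grip top 44 [-0.12648736  0.03405183  0.08474598] [-0.13900912  0.02439062  0.07851798] [-0.11299006  0.04371657  0.09031255]
yellow 2 [[-0.1609, 0.0148, 0.0449], [-0.1615, 0.0113, 0.0448]] [(np.int64(241), np.int64(238)), (np.int64(242), np.int64(238))]
pad 69 [[0.092, -0.115, 0.19], [0.091, -0.119, 0.191], [0.09, -0.122, 0.193], [0.087, -0.118, 0.192], [0.086, -0.121, 0.193], [0.084, -0.117, 0.191], [0.084, -0.121, 0.188], [0.079, -0.117, 0.185], [0.078, -0.117, 0.177], [0.074, -0.116, 0.179], [0.072, -0.115, 0.175], [0.069, -0.115, 0.173], [0.058, -0.117, 0.16], [0.055, -0.116, 0.156], [0.051, -0.116, 0.158], [0.05, -0.115, 0.151], [0.047, -0.115, 0.149], [0.038, -0.117, 0.14], [0.035, -0.117, 0.138], [0.032, -0.116, 0.137], [0.028, -0.115, 0.137], [0.029, -0.137, 0.119], [0.028, -0.141, 0.12], [0.026, -0.115, 0.132], [0.029, -0.119, 0.119], [0.027, -0.123, 0.123], [0.026, -0.126, 0.123], [0.026, -0.129, 0.123], [0.026, -0.133, 0.121], [0.024, -0.136, 0.127], [0.025, -0.14, 0.12], [0.024, -0.143, 0.121], [0.025, -0.119, 0.121], [0.024, -0.122, 0.122], [0.022, -0.125, 0.127], [
[... 757 characters left out ...]
0.121], [0.027, -0.129, 0.122], [0.024, -0.13, 0.122], [0.019, -0.128, 0.127], [0.018, -0.132, 0.123], [0.017, -0.136, 0.121], [0.016, -0.141, 0.117], [0.028, -0.125, 0.12], [0.025, -0.125, 0.121], [0.019, -0.127, 0.123], [0.015, -0.128, 0.125], [0.015, -0.133, 0.119], [0.012, -0.135, 0.119], [0.027, -0.118, 0.123], [0.024, -0.117, 0.125], [0.021, -0.119, 0.125], [0.019, -0.121, 0.124], [0.019, -0.127, 0.119], [0.013, -0.123, 0.125], [0.012, -0.129, 0.121], [0.013, -0.136, 0.114], [0.022, -0.115, 0.123], [0.019, -0.116, 0.124], [0.017, -0.119, 0.123], [0.017, -0.125, 0.117], [0.014, -0.126, 0.118], [0.012, -0.128, 0.117], [0.03, -0.116, 0.113], [0.023, -0.116, 0.118], [0.015, -0.115, 0.122]]
```

Run:
```python
from h import *
print(box((-.126,.036,.16)))
go((.46,-.3,.2),.168)
go(box((-.126,.036,.14)),.168)
```

```text
[0.44981711 0.07519205 0.16      ]
clock 0.1 tcp [ 0.2701 -0.618   0.23  ] F [ 0.6 -0.1  0. ] w 1.002
offset [301.3, -215.3, 30.6] rot [-0.0022, -0.0001, 0.2438]
clock 0.1 tcp [ 0.2701 -0.618   0.23  ] F [ 0.6 -0.1  0. ] w 1.002
offset [442.2, -563.0, 91.4] rot [-0.0022, -0.0001, 0.2438]
```

>>> move_arm --claw '[-0.4,-0.4,-0.4,-0.4,-0.4,-0.4,-0.4,-0.4]' --offset '[[301,-215,30],[301,-215,30],[301,-215,30],[301,-215,30],[301,-215,30],[301,-215,30],[301,-215,30],[301,-215,30]]' --delta_rot '[[0,0,0.244],[0,0,0.244],[0,0,0.244],[0,0,0.244],[0,0,0.244],[0,0,0.244],[0,0,0.244],[0,0,0.244]]'

```text
clock: 0.77
tool_pos: [0.441, -0.3313, 0.2038]
tcp_rot: [0.996, 0.084, -0.0, -0.0]
contact_force: [0.6, -0.8, -0.3]
width: 0.696
```

Run:
```python
from h import *
go(box((-.126,.036,.13)),.168)
```

```text
clock 0.77 tcp [ 0.441  -0.3313  0.2038] F [ 0.6 -0.8 -0.3] w 0.696
offset [76.4, -399.3, 74.0] rot [-0.0006, 0.0003, -0.0006]
```

>>> move_arm --claw '[-0.4,-0.4,-0.4,-0.4,-0.4,-0.4,-0.4,-0.4]' --offset '[[76,-399,34],[76,-399,34],[76,-399,34],[76,-399,34],[76,-399,34],[76,-399,34],[76,-399,34],[76,-399,34]]' --delta_rot '[[0,0,0],[0,0,0],[0,0,0],[0,0,0],[0,0,0],[0,0,0],[0,0,0],[0,0,0]]'

```text
clock: 1.43
tool_pos: [0.4467, 0.0007, 0.1762]
tcp_rot: [0.997, 0.084, 0.0, -0.0]
contact_force: [0.3, 0.5, 0.2]
width: 0.7
```

Run:
```python
from h import *
go(box((-.126,.036,.056)),.168)
```

```text
clock 1.43 tcp [0.4467 0.0007 0.1762] F [0.3 0.5 0.2] w 0.7
offset [15.4, -72.9, 120.2] rot [-0.0, -0.0001, -0.0006]
```

>>> move_arm --claw '[-0.4,-0.4,-0.4,-0.4,-0.4,-0.4,-0.4,-0.4]' --offset '[[15,-73,20],[15,-73,20],[15,-73,20],[15,-73,60],[15,-73,100],[15,-73,120],[15,-73,120],[15,-73,120]]' --delta_rot '[[0,0,0],[0,0,0],[0,0,0],[0,0,0],[0,0,0],[0,0,0],[0,0,0],[0,0,0]]'

```text
clock: 2.1
tool_pos: [0.4491, 0.073, 0.0557]
tcp_rot: [0.996, 0.084, -0.002, -0.0]
contact_force: [-0.3, -0.4, 0.2]
width: 0.699
```

>>> move_arm --claw '[0.6,0.6,0.6,0.6,0.6,0.6,0.6,0.6]' --offset '[[0,0,0],[0,0,0],[0,0,0],[0,0,0],[0,0,0],[0,0,0],[0,0,0],[0,0,0]]' --delta_rot '[[0,0,0],[0,0,0],[0,0,0],[0,0,0],[0,0,0],[0,0,0],[0,0,0],[0,0,0]]'

```text
clock: 2.77
tool_pos: [0.4517, 0.0731, 0.0587]
tcp_rot: [0.996, 0.084, 0.002, 0.0]
contact_force: [-1.2, -0.9, 6.9]
width: 0.223
```

Run:
```python
from h import *
go(box((-.126,-.06,.056)),.168)
c=snap('top');s=snap('scene','s1.png')
def crop(c,x0,x1,y0,y1,fn):
    f=c['frame'][y0:y1,x0:x1,::-1]; k=min(800/(x1-x0),600/(y1-y0)); cv2.imwrite('pics/'+fn,cv2.resize(f,None,fx=k,fy=k,interpolation=cv2.INTER_CUBIC))
crop(s,180,400,140,290,'s1_box.png')
```

```text
clock 2.77 tcp [0.4517 0.0731 0.0587] F [-1.2 -0.9  6.9] w 0.223
offset [-1.5, 93.6, 2.8] rot [0.0009, -0.0034, -0.0]
```

View pics/s1_box.png

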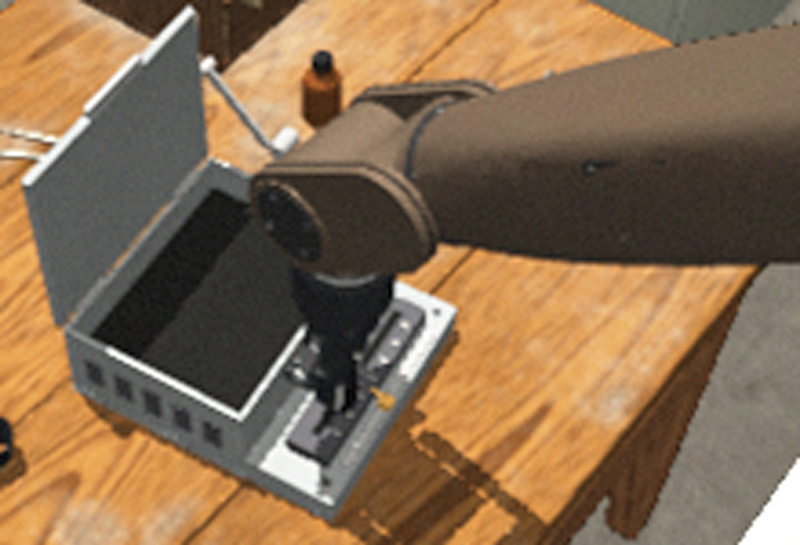

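>>> move_arm --claw '[0.6,0.6,0.6,0.6,0.6,0.6,0.6,0.6]' --offset '[[0,20,0],[0,40,0],[0,60,0],[0,75,0],[0,85,0],[0,85,0],[0,85,0],[0,85,0]]' --delta_rot '[[0,0,0],[0,0,0],[0,0,0],[0,0,0],[0,0,0],[0,0,0],[0,0,0],[0,0,0]]'

```text
clock: 3.53
tool_pos: [0.4663, -0.0117, 0.0587]
tcp_rot: [0.996, 0.084, 0.002, 0.001]
contact_force: [0.2, -2.5, 7.2]
width: 0.222
```

>>> move_arm --claw '[0.6,0.6,0.6,0.6,0.6,0.6]' --offset '[[0,2,0],[0,4,0],[0,6,0],[0,8,0],[0,8,0],[0,8,0]]' --delta_rot '[[0,0,0],[0,0,0],[0,0,0],[0,0,0],[0,0,0],[0,0,0]]'

```text
clock: 4.03
tool_pos: [0.4674, -0.0186, 0.0587]
tcp_rot: [0.996, 0.084, 0.002, 0.001]
contact_force: [-0.3, 0.7, 7.8]
width: 0.221
```

Run:
```python
from h import *
st=bot.get_state(); print(tobox(st['tool_pos']),R.from_euler('z',-np.load('box.npy')[2]).apply(st['contact_force']))
```

```text
[[-0.12428647 -0.05937169  0.05870875]] [-0.13144084  0.76242452  7.79936434]
```

Near the end; push on until the stop answers.

>>> move_arm --claw '[0.6,0.6,0.6,0.6,0.6,0.6]' --offset '[[0,1,0],[0,2,0],[0,3,0],[0,4,0],[0,4,0],[0,4,0]]' --delta_rot '[[0,0,0],[0,0,0],[0,0,0],[0,0,0],[0,0,0],[0,0,0]]'

```text
clock: 4.53
tool_pos: [0.4675, -0.0195, 0.0587]
tcp_rot: [0.997, 0.083, 0.002, -0.003]
contact_force: [-0.6, 13.0, 10.0]
width: 0.227
```

Run:
```python
from h import *
st=bot.get_state(); print(tobox(st['tool_pos']),R.from_euler('z',-np.load('box.npy')[2]).apply(st['contact_force']))
```

```text
[[-0.12434335 -0.06029498  0.05867711]] [ 1.54600297 12.9603743  10.01548478]
```

>>> move_arm --claw '[-0.4,-0.4,-0.4,-0.4,-0.4,-0.4,-0.4,-0.4]' --offset '[[0,0,0],[0,-1,0],[0,-3,0],[0,-3,0],[0,-3,0],[0,-3,-40],[0,-3,-80],[0,-3,-120]]' --delta_rot '[[0,0,0],[0,0,0],[0,0,0],[0,0,0],[0,0,0],[0,0,0],[0,0,0],[0,0,0]]'

```text
clock: 5.2
tool_pos: [0.4647, -0.0194, 0.1769]
tcp_rot: [0.996, 0.084, -0.002, -0.0]
contact_force: [0.8, 0.4, -1.1]
width: 0.696
```

Run:
```python
from h import *
c=snap('top','t2.png');s=snap('scene','s2.png')
def crop(c,x0,x1,y0,y1,fn):
    f=c['frame'][y0:y1,x0:x1,::-1]; k=min(800/(x1-x0),600/(y1-y0)); cv2.imwrite('pics/'+fn,cv2.resize(f,None,fx=k,fy=k,interpolation=cv2.INTER_CUBIC))
crop(s,180,400,140,290,'s2_box.png'); crop(c,195,400,140,260,'t2_box.png')
# punches by depth
P=cloud(c)
m=(P[...,2]>.0035)&(P[...,2]<.02)&(P[...,1]<-.15)&(P[...,1]>-.5)&(P[...,0]>.3)&(P[...,0]<.7)
n,l,st,ce=cv2.connectedComponentsWithStats(m.astype(np.uint8),connectivity=8)
for i in range(1,n):
    if st[i,4]>=5: 
        q=P[l==i]; print(st[i],q.mean(0).round(4),q[:,2].max().round(4),cv2.minAreaRect(q[:,:2].astype(np.float32)))
```

```text
[296 165   4   4   5] [ 0.6921 -0.1667  0.0049] 0.0062 ((0.6907921433448792, -0.1662648469209671), (0.002641889965161681, 0.0170306246727705), 43.69033432006836)
[317 165   4   2   5] [ 0.6955 -0.2466  0.0053] 0.0063 ((0.6950352787971497, -0.24638046324253082), (0.0039827777072787285, 0.011879666708409786), 2.137864828109741)
[302 169   9   3  12] [ 0.6747 -0.1948  0.0118] 0.0185 ((0.6741733551025391, -0.196701318025589), (0.027609022334218025, 0.00788424164056778), 74.689697265625)
[347 168   2   4   6] [ 0.6799 -0.3574  0.0057] 0.0072 ((0.6786437630653381, -0.357288122177124), (0.00431430246680975, 0.011247717775404453), 87.14140319824219)
[325 175   5   3   5] [ 0.653  -0.2773  0.0044] 0.0056 ((0.6530846953392029, -0.2765410840511322), (0.015465138480067253, 0.005472124088555574), 73.29196166992188)
[308 177   3   4   5] [ 0.6439 -0.2079  0.0052] 0.0081 ((0.6442874670028687, -0.20986780524253845), (0.00850024912506342, 0.008700375445187092), 62.31501388549805)
[343 178   5   2   5] [ 0.6447 -0.346   0.0048] 0.0076 ((0.6447659134864807, -0.345127671957016), (0.0033191151451319456, 
[... 6745 characters left out ...]
4459412544965744), 51.40694046020508)
[296 258   3   4   6] [ 0.3431 -0.1532  0.0049] 0.006 ((0.34243831038475037, -0.15286853909492493), (0.006898579187691212, 0.011450056917965412), 70.74315643310547)
[353 261   3   4   5] [ 0.3263 -0.364   0.005 ] 0.0063 ((0.32639288902282715, -0.3630300462245941), (0.011572228744626045, 0.006356562953442335), 18.537931442260742)
[300 266   4   4   5] [ 0.3126 -0.1697  0.0049] 0.0059 ((0.31097906827926636, -0.17026755213737488), (0.008058431558310986, 0.011402088217437267), 71.23018646240234)
[315 266   6   2   7] [ 0.3148 -0.228   0.0048] 0.007 ((0.31506791710853577, -0.22857679426670074), (0.017957966774702072, 0.0036392491310834885), 89.19029998779297)
```

View pics/s2_box.png

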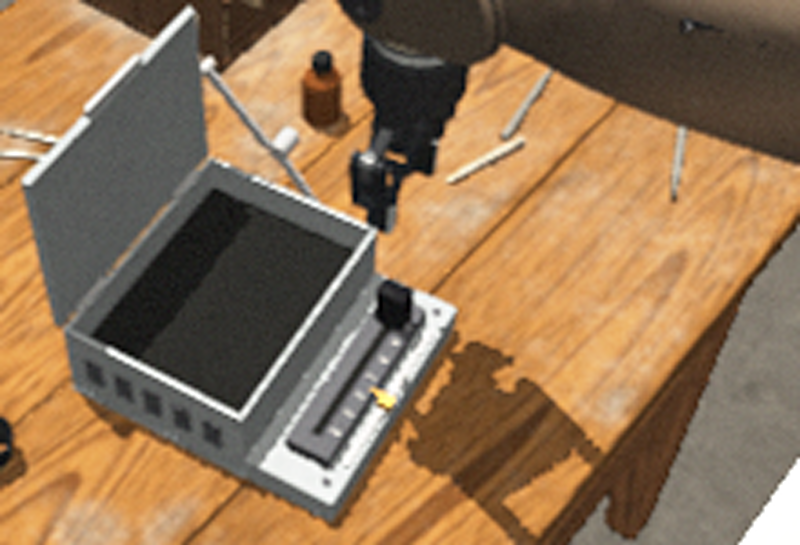

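View pics/t2_box.png

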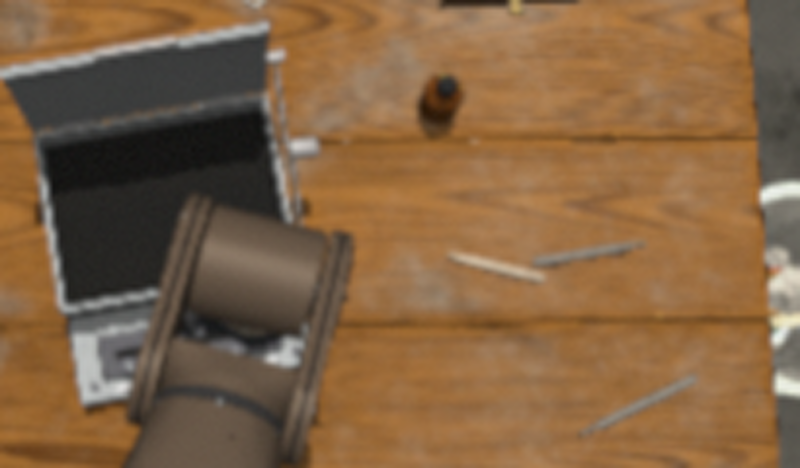

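```bash
cat > seg.py <<'E'
from h import *
def seg(c,rois,z=.007):
    f=c['frame']; hsv=cv2.cvtColor(f,cv2.COLOR_RGB2HSV).astype(int); P=cloud(c)
    wood=cv2.medianBlur(f,31).astype(int)
    fi=f.astype(int); chroma=(fi[...,0]-fi[...,2]); wch=(wood[...,0]-wood[...,2])
    w=np.clip((wch-chroma)/ (wch+1.),0,1)
    for nm,(x0,x1,y0,y1) in rois.items():
        sub=np.where(w[y0:y1,x0:x1]>.35,w[y0:y1,x0:x1],0); m=(sub>0).astype(np.uint8)
        n,l,st,ce=cv2.connectedComponentsWithStats(m,connectivity=8)
        for i in range(1,n):
            if st[i,4]<20: continue
            v,u=np.nonzero(l==i); X=pts(c,np.c_[u+x0,v+y0],z)[:,:2]; ww=sub[v,u]
            mu=(X*ww[:,None]).sum(0)/ww.sum(); d=X-mu; e,V=np.linalg.eigh((d*ww[:,None]).T@d); a=V[:,1]; 
            if a[1]>0:a=-a
            t=d@a; print(nm,st[i],'c',mu.round(4),'mid',(mu+a*(t.max()+t.min())/2).round(4),'len',(t.max()-t.min()).round(4),'ang',np.degrees(np.arctan2(a[1],a[0])).round(1))
E
python3 - <<'E'
from seg import *
import numpy as np
c=load('top'); seg(c,{'A':(306,345,196,220),'B':(340,378,230,256)})
s=load('scene')
for p in [(0.534,-.253,.007),(.537,-.34,.007),(.398,-.386,.007)]: print(proj(s,p),proj(c,p))
seg(s,{'A':(295,340,155,195),'B':(355,378,165,200)})
E
```

```text
A [ 5  8 34  9 95] c [ 0.5333 -0.2867] mid [ 0.5323 -0.2748] len 0.1249 ang -85.2
B [ 4  6 30 15 87] c [ 0.3988 -0.3879] mid [ 0.3973 -0.3847] len 0.1221 ang -65.4
[[312.45711557 182.27260589]] [[322.04073814 207.06514558]]
[[325.73914117 168.37814288]] [[345.02908369 206.05796417]]
[[366.36634126 179.43290626]] [[359.09739544 243.10198195]]
A [  0   0  13  33 241] c [ 0.6093 -0.2808] mid [ 0.6028 -0.2695] len 0.162 ang -60.2
A [  8   5  29  30 129] c [ 0.5335 -0.2934] mid [ 0.5341 -0.2985] len 0.1823 ang -83.9
B [ 9  9  5 21 54] c [ 0.3899 -0.3704] mid [ 0.3886 -0.3674] len 0.0985 ang -65.0seg.py:6: RuntimeWarning: divide by zero encountered in divide
  w=np.clip((wch-chroma)/ (wch+1.),0,1)
seg.py:6: RuntimeWarning: invalid value encountered in divide
  w=np.clip((wch-chroma)/ (wch+1.),0,1)
```

Run:
```python
from h import *
c=load('top');s=load('scene'); k=800/110
for n,a,b in (('light',(148,183),(325,230)),('dark',(302,196),(512,162)),('far',(390,518),(608,410))):
    P=pts(c,[(290+x/k-.4,180+y/k-.4) for x,y in (a,b)],.005); d=P[1]-P[0]; print(n,P.mean(0).round(4),np.hypot(*d[:2]).round(4),np.degrees(np.arctan2(d[1],d[0])).round(1))
ks=800/220
for n,a,b in (('light',(447,182),(523,142)),('dark',(503,136),(551,71)),('far',(674,199),(686,106))):
    P=pts(s,[(180+x/ks-.4,140+y/ks-.4) for x,y in (a,b)],.005); d=P[1]-P[0]; print(n,P.mean(0).round(4),np.hypot(*d[:2]).round(4),np.degrees(np.arctan2(d[1],d[0])).round(1))
```

```text
light [ 0.5308 -0.2535  0.005 ] 0.0942 -105.6
dark [ 0.5443 -0.3431  0.005 ] 0.112 -81.4
far [ 0.3971 -0.3836  0.005 ] 0.1269 -65.3
light [ 0.5283 -0.2491  0.005 ] 0.0931 -105.8
dark [ 0.5423 -0.3415  0.005 ] 0.1079 -82.1
far [ 0.3937 -0.3813  0.005 ] 0.1272 -65.2
```

Run:
```python
from h import *
go((.5295,-.2515,.10),1.297)
```

```text
clock 5.3 tcp [ 0.4704 -0.0208  0.1844] F [ 0.7 -0.6  0.9] w 0.698
offset [18.7, 236.7, 86.1] rot [0.0134, -0.0085, -1.1294]
```

>>> move_arm --claw '[0,0,0,0,0,0,0,0]' --offset '[[18,237,80],[18,237,80],[18,237,80],[18,237,80],[18,237,80],[18,237,80],[18,237,80],[18,237,80]]' --delta_rot '[[0,0,-1.129],[0,0,-1.129],[0,0,-1.129],[0,0,-1.129],[0,0,-1.129],[0,0,-1.129],[0,0,-1.129],[0,0,-1.129]]'

```text
clock: 5.97
tool_pos: [0.5221, -0.2528, 0.0938]
tcp_rot: [0.839, 0.544, -0.001, -0.001]
contact_force: [0.6, -0.8, 0.2]
width: 0.501
```

Run:
```python
from h import *
go((.5295,-.2515,.10),1.297)
```

```text
clock 5.97 tcp [ 0.5221 -0.2528  0.0938] F [ 0.6 -0.8  0.2] w 0.501
offset [4.3, 6.2, -6.2] rot [-0.0033, -0.0005, -0.1466]
```

>>> move_arm --claw '[0,0,0,0,0,0,0,0]' --offset '[[4,6,20],[4,6,40],[4,6,60],[4,6,70],[4,6,70],[4,6,70],[4,6,70],[4,6,70]]' --delta_rot '[[0,0,-0.147],[0,0,-0.147],[0,0,-0.147],[0,0,-0.147],[0,0,-0.147],[0,0,-0.147],[0,0,-0.147],[0,0,-0.147]]'

```text
clock: 6.63
tool_pos: [0.5312, -0.2496, 0.0281]
tcp_rot: [0.797, 0.603, 0.0, 0.001]
contact_force: [0.3, 0.3, 0.3]
width: 0.5
```

Run:
```python
from h import *
go((.5295,-.2515,.0035),1.297)
```

```text
clock 6.63 tcp [ 0.5312 -0.2496  0.0281] F [0.3 0.3 0.3] w 0.5
offset [-2.2, -1.1, 24.6] rot [0.0027, 0.0009, -0.0016]
```

>>> move_arm --claw '[0,0,0,0,0.8,0.8,0.8,0.8]' --offset '[[-2,-1,10],[-2,-1,20],[-2,-1,24],[-2,-1,24],[-2,-1,24],[-2,-1,24],[-2,-1,24],[-2,-1,24]]' --delta_rot '[[0,0,0],[0,0,0],[0,0,0],[0,0,0],[0,0,0],[0,0,0],[0,0,0],[0,0,0]]'

```text
clock: 7.3
tool_pos: [0.529, -0.2508, 0.003]
tcp_rot: [0.797, 0.603, 0.0, 0.0]
contact_force: [-1.2, 0.1, -0.6]
width: 0.101
```

>>> move_arm --claw '[0.9,0.9,0.9,0.9]' --offset '[[0,0,0],[0,0,0],[0,0,0],[0,0,0]]' --delta_rot '[[0,0,0],[0,0,0],[0,0,0],[0,0,0]]'

```text
clock: 7.63
tool_pos: [0.5291, -0.2508, 0.0031]
tcp_rot: [0.797, 0.603, 0.0, 0.0]
contact_force: [-0.8, 0.5, 2.0]
width: 0.062
```

>>> move_arm --claw '[1,1,1,1]' --offset '[[0,0,0],[0,0,0],[0,0,0],[0,0,0]]' --delta_rot '[[0,0,0],[0,0,0],[0,0,0],[0,0,0]]'

```text
clock: 7.97
tool_pos: [0.5291, -0.2508, 0.0031]
tcp_rot: [0.797, 0.603, 0.0, 0.0]
contact_force: [-0.0, 0.8, 4.8]
width: 0.052
```

>>> move_arm --claw '[1,1,1,1]' --offset '[[0,0,-20],[0,0,-40],[0,0,-40],[0,0,-40]]' --delta_rot '[[0,0,0],[0,0,0],[0,0,0],[0,0,0]]'

```text
clock: 8.3
tool_pos: [0.529, -0.2509, 0.0429]
tcp_rot: [0.797, 0.603, 0.0, 0.001]
contact_force: [0.1, 0.3, -0.0]
width: 0.055
```

```bash
cat >> h.py <<'E'
def crop(c,x0,x1,y0,y1,fn):
    f=c['frame'][y0:y1,x0:x1,::-1]; k=min(800/(x1-x0),600/(y1-y0)); cv2.imwrite('pics/'+fn,cv2.resize(f,None,fx=k,fy=k,interpolation=cv2.INTER_CUBIC))
E
python3 - <<'E'
from h import *
s=snap('scene'); crop(s,270,400,120,217,'s3.png')
E
```

```text
(no output)
```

View pics/s3.png

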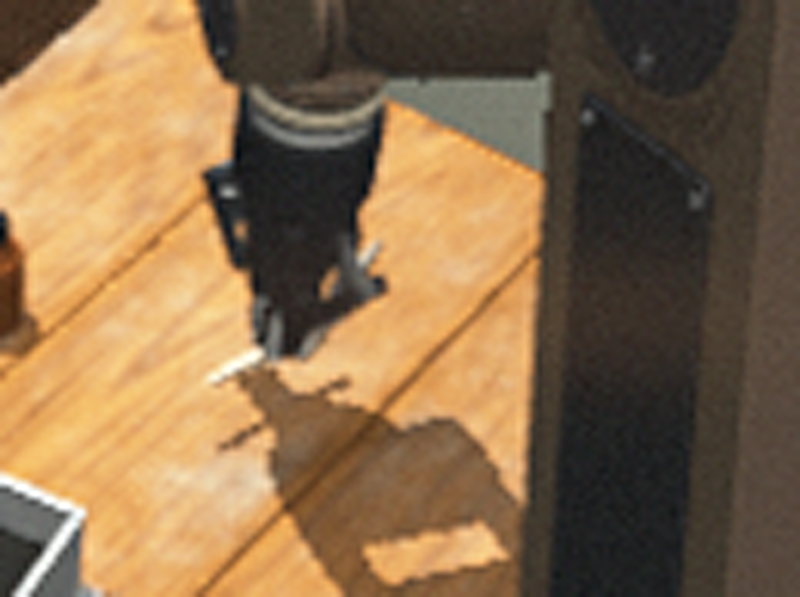

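>>> move_arm --claw '[1,1,1,1,1,1,1,1]' --offset '[[0,0,-40],[0,0,-80],[0,0,-120],[0,0,-160],[0,0,-165],[0,0,-165],[0,0,-165],[0,0,-165]]' --delta_rot '[[0,0,0.1],[0,0,0.2],[0,0,0.3],[0,0,0.4],[0,0,0.5],[0,0,0.6],[0,0,0.7],[0,0,0.8]]'

```text
clock: 9.02
tool_pos: [0.5279, -0.2501, 0.2056]
tcp_rot: [0.97, 0.243, -0.001, -0.001]
contact_force: [-0.2, -0.2, -0.7]
width: 0.052
```

Run:
```python
from h import *
go(box((0,0.06,.2)),.168)
```

```text
clock 9.02 tcp [ 0.5279 -0.2501  0.2056] F [-0.2 -0.2 -0.7] w 0.052
offset [211.4, -306.6, 6.1] rot [-0.0024, 0.0018, 0.3224]
```

>>> move_arm --claw '[1,1,1,1,1,1,1,1]' --offset '[[211,-306,5],[211,-306,5],[211,-306,5],[211,-306,5],[211,-306,5],[211,-306,5],[211,-306,5],[211,-306,5]]' --delta_rot '[[0,0,0.322],[0,0,0.322],[0,0,0.322],[0,0,0.322],[0,0,0.322],[0,0,0.322],[0,0,0.322],[0,0,0.322]]'

```text
clock: 9.68
tool_pos: [0.5631, 0.0792, 0.2008]
tcp_rot: [0.996, 0.087, -0.002, -0.0]
contact_force: [0.5, -0.1, -0.4]
width: 0.054
```

Run:
```python
from h import *
go(box((0,0.06,.1)),.168)
```

```text
clock 9.68 tcp [0.5631 0.0792 0.2008] F [ 0.5 -0.1 -0.4] w 0.054
offset [14.2, -38.9, 100.7] rot [-0.0006, 0.0035, 0.0052]
```

>>> move_arm --claw '[1,1,1,1,1,1,1,1]' --offset '[[14,-39,10],[14,-39,40],[14,-39,80],[14,-39,100],[14,-39,100],[14,-39,100],[14,-39,100],[14,-39,100]]' --delta_rot '[[0,0,0.005],[0,0,0.005],[0,0,0.005],[0,0,0.005],[0,0,0.005],[0,0,0.005],[0,0,0.005],[0,0,0.005]]'

```text
clock: 10.35
tool_pos: [0.573, 0.1178, 0.1053]
tcp_rot: [0.996, 0.084, 0.002, 0.0]
contact_force: [1.0, -0.5, 0.5]
width: 0.049
```

Run:
```python
from h import *
go(box((0,0.06,.054)),.168)
s=snap('scene'); crop(s,180,320,150,255,'s4.png')
```

```text
clock 10.35 tcp [0.573  0.1178 0.1053] F [ 1.  -0.5  0.5] w 0.049
offset [-2.8, -2.6, 51.3] rot [0.0005, -0.0038, -0.0001]
```

View pics/s4.png

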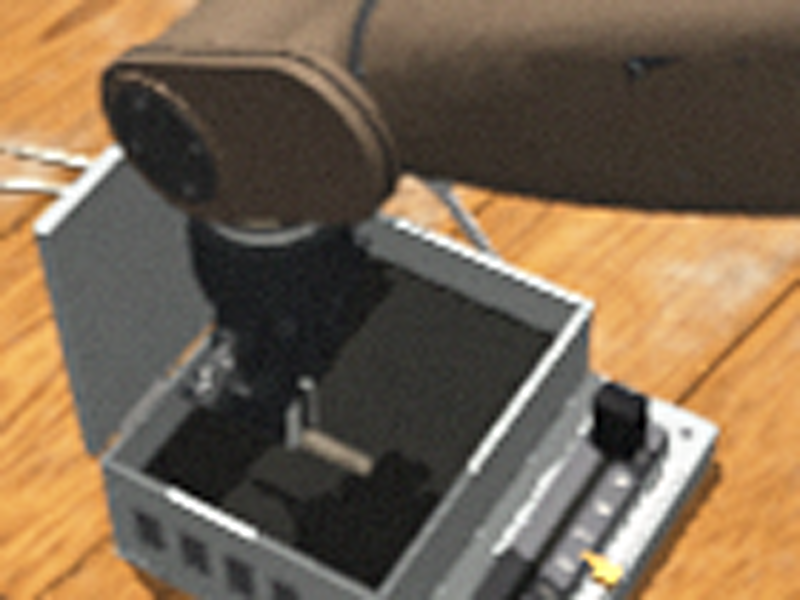

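>>> move_arm --claw '[1,1,1,1,1,1]' --offset '[[-2,-2,20],[-2,-2,40],[-2,-2,50],[-2,-2,51],[-2,-2,51],[-2,-2,51]]' --delta_rot '[[0,0,0],[0,0,0],[0,0,0],[0,0,0],[0,0,0],[0,0,0]]'

```text
clock: 10.9
tool_pos: [0.57, 0.1196, 0.0534]
tcp_rot: [0.996, 0.084, 0.001, 0.0]
contact_force: [0.1, 0.2, -0.4]
width: 0.052
```

>>> move_arm --claw '[0.9,0.7,0.4,0.3,0.3,0.3,0.3,0.3]' --offset '[[0,0,0],[0,0,0],[0,0,0],[0,0,0],[0,0,-20],[0,0,-60],[0,0,-100],[0,0,-140]]' --delta_rot '[[0,0,0],[0,0,0],[0,0,0],[0,0,0],[0,0,0],[0,0,0],[0,0,0],[0,0,0]]'

```text
clock: 11.57
tool_pos: [0.5685, 0.1196, 0.1933]
tcp_rot: [0.996, 0.084, -0.001, -0.0]
contact_force: [0.9, -0.9, -0.5]
width: 0.348
```

Run:
```python
from h import *
c=snap('top'); crop(c,195,400,140,260,'t5.png');s=snap('scene'); crop(s,180,400,140,290,'s5.png')
P=cloud(c)
go((.543,-.3425,.2),1.716-.0)
```

```text
clock 11.67 tcp [0.574  0.1199 0.2018] F [1.  0.3 1.3] w 0.346
offset [-108.2, 450.7, 1.0] rot [0.0147, -0.0115, -1.5473]
```

View pics/s5.png

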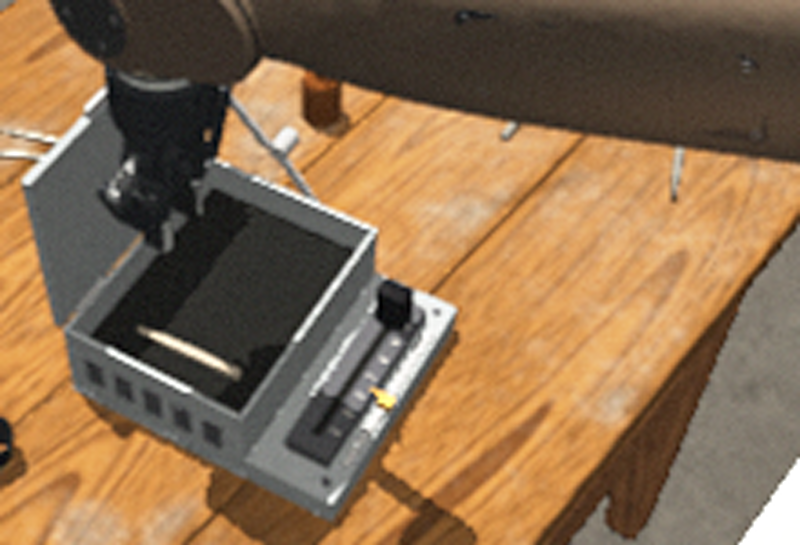

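View pics/t5.png

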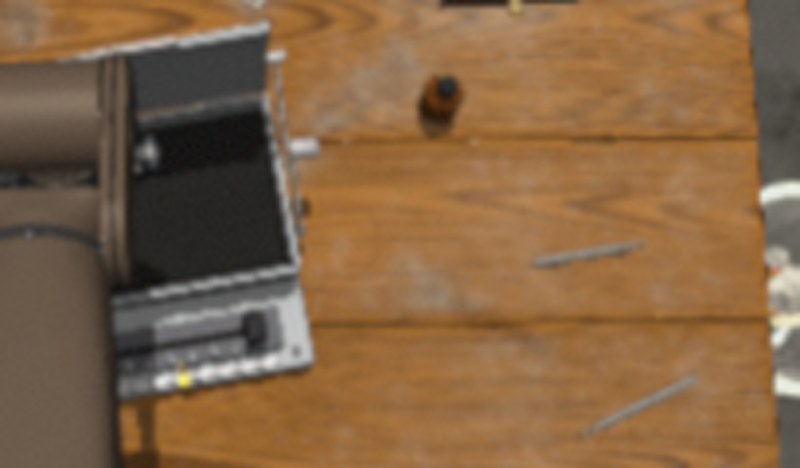

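Run:
```python
from seg import *
c=load('top'); seg(c,{'A':(320,368,190,220),'B':(340,378,230,256)})
```

```text
A [11 12 29  7 89] c [ 0.5419 -0.3365] mid [ 0.5425 -0.3405] len 0.1088 ang -80.5
B [ 4  6 30 16 90] c [ 0.3986 -0.3874] mid [ 0.397  -0.3839] len 0.1237 ang -65.4seg.py:6: RuntimeWarning: divide by zero encountered in divide
  w=np.clip((wch-chroma)/ (wch+1.),0,1)
seg.py:6: RuntimeWarning: invalid value encountered in divide
  w=np.clip((wch-chroma)/ (wch+1.),0,1)
```

>>> move_arm --claw '[0,0,0,0,0,0,0,0]' --offset '[[-108,450,1],[-108,450,1],[-108,450,1],[-108,450,1],[-108,450,1],[-108,450,1],[-108,450,1],[-108,450,1]]' --delta_rot '[[0,0,-1.548],[0,0,-1.548],[0,0,-1.548],[0,0,-1.548],[0,0,-1.548],[0,0,-1.548],[0,0,-1.548],[0,0,-1.548]]'

```text
clock: 12.33
tool_pos: [0.5482, -0.1905, 0.1913]
tcp_rot: [0.852, 0.523, 0.0, -0.0]
contact_force: [-0.3, 1.2, 0.1]
width: 0.501
```

Run:
```python
from h import *
go((.543,-.3415,.08),1.716)
```

```text
clock 12.33 tcp [ 0.5482 -0.1905  0.1913] F [-0.3  1.2  0.1] w 0.501
offset [-137.1, 63.6, 111.3] rot [0.0001, -0.0001, -0.6145]
```

>>> move_arm --claw '[0,0,0,0,0,0,0,0]' --offset '[[-137,64,111],[-137,64,111],[-137,64,111],[-137,64,111],[-137,64,111],[-137,64,111],[-137,64,111],[-137,64,111]]' --delta_rot '[[0,0,-0.614],[0,0,-0.614],[0,0,-0.614],[0,0,-0.614],[0,0,-0.614],[0,0,-0.614],[0,0,-0.614],[0,0,-0.614]]'

```text
clock: 13.0
tool_pos: [0.5433, -0.3394, 0.0809]
tcp_rot: [0.657, 0.754, 0.0, 0.0]
contact_force: [-0.1, -0.1, -0.5]
width: 0.495
```

Run:
```python
from h import *
go((.5428,-.3415,.0035),1.716)
```

```text
clock 13.0 tcp [ 0.5433 -0.3394  0.0809] F [-0.1 -0.1 -0.5] w 0.495
offset [-2.0, -0.8, 77.4] rot [0.0004, -0.0001, -0.0079]
```

>>> move_arm --claw '[0,0,0,0,0,0,0.8,1]' --offset '[[-2,-1,20],[-2,-1,45],[-2,-1,65],[-2,-1,75],[-2,-1,77],[-2,-1,77],[-2,-1,77],[-2,-1,77]]' --delta_rot '[[0,0,-0.008],[0,0,-0.008],[0,0,-0.008],[0,0,-0.008],[0,0,-0.008],[0,0,-0.008],[0,0,-0.008],[0,0,-0.008]]'

```text
clock: 13.67
tool_pos: [0.5436, -0.3427, 0.0056]
tcp_rot: [0.653, 0.757, 0.0, 0.002]
contact_force: [0.0, 0.4, -0.0]
width: 0.232
```

>>> move_arm --claw '[1,1,1,1,1,1,1,1]' --offset '[[0,0,0],[0,0,0],[0,0,0],[0,0,0],[0,0,0],[0,0,-15],[0,0,-40],[0,0,-40]]' --delta_rot '[[0,0,0],[0,0,0],[0,0,0],[0,0,0],[0,0,0],[0,0,0],[0,0,0],[0,0,0]]'

```text
clock: 14.33
tool_pos: [0.5448, -0.3442, 0.0489]
tcp_rot: [0.653, 0.757, -0.0, 0.004]
contact_force: [1.6, -1.5, 1.2]
width: 0.04
```

Run:
```python
from h import *
s=snap('scene'); crop(s,270,400,100,197,'s6.png')
go((.5428,-.3415,.2),.5)
```

```text
clock 14.38 tcp [ 0.5442 -0.3438  0.0473] F [ 0.5 -0.4  0.6] w 0.041
offset [1.6, -0.4, -152.7] rot [0.0072, 0.002, 1.2175]
```

View pics/s6.png

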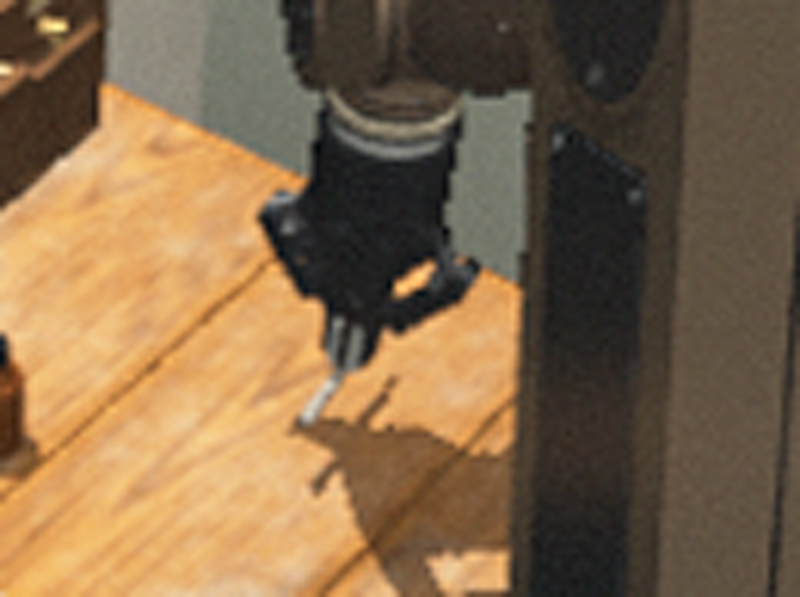

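>>> move_arm --claw '[1,1,1,1,1,1,1,1]' --offset '[[0,0,-30],[0,0,-70],[0,0,-110],[0,0,-150],[0,0,-155],[0,0,-155],[0,0,-155],[0,0,-155]]' --delta_rot '[[0,0,0.1],[0,0,0.2],[0,0,0.3],[0,0,0.42],[0,0,0.54],[0,0,0.66],[0,0,0.78],[0,0,0.9]]'

```text
clock: 15.05
tool_pos: [0.5419, -0.3418, 0.198]
tcp_rot: [0.919, 0.395, -0.0, -0.0]
contact_force: [0.0, 0.1, -0.6]
width: 0.039
```

Run:
```python
from h import *
go(box((0,0.015,.2)),.168)
```

```text
clock 15.05 tcp [ 0.5419 -0.3418  0.198 ] F [ 0.   0.1 -0.6] w 0.039
offset [327.2, -261.4, -1.8] rot [-0.0008, 0.0004, 0.6435]
```

>>> move_arm --claw '[1,1,1,1,1,1,1,1]' --offset '[[327,-261,-2],[327,-261,-2],[327,-261,-2],[327,-261,-2],[327,-261,-2],[327,-261,-2],[327,-261,-2],[327,-261,-2]]' --delta_rot '[[0,0,0.643],[0,0,0.643],[0,0,0.643],[0,0,0.643],[0,0,0.643],[0,0,0.643],[0,0,0.643],[0,0,0.643]]'

```text
clock: 15.72
tool_pos: [0.5677, -0.0122, 0.1992]
tcp_rot: [0.996, 0.087, -0.001, -0.0]
contact_force: [0.4, 0.5, -0.0]
width: 0.043
```

Run:
```python
from h import *
go(box((0,0.015,.1)),.168)
```

```text
clock 15.72 tcp [ 0.5677 -0.0122  0.1992] F [ 0.4  0.5 -0. ] w 0.043
offset [25.0, -84.7, 99.3] rot [-0.0004, 0.0011, 0.0061]
```

>>> move_arm --claw '[1,1,1,1,1,1,1,1]' --offset '[[25,-85,0],[25,-85,0],[25,-85,30],[25,-85,65],[25,-85,95],[25,-85,95],[25,-85,95],[25,-85,95]]' --delta_rot '[[0,0,0.006],[0,0,0.006],[0,0,0.006],[0,0,0.006],[0,0,0.006],[0,0,0.006],[0,0,0.006],[0,0,0.006]]'

```text
clock: 16.38
tool_pos: [0.5793, 0.0736, 0.1064]
tcp_rot: [0.996, 0.084, 0.001, 0.0]
contact_force: [0.9, -0.3, 0.5]
width: 0.041
```

Run:
```python
from h import *
go(box((0,0.015,.054)),.168)
s=snap('scene'); crop(s,180,320,150,255,'s7.png')
```

```text
clock 16.38 tcp [0.5793 0.0736 0.1064] F [ 0.9 -0.3  0.5] w 0.041
offset [-1.4, -2.2, 52.4] rot [0.0004, -0.0017, 0.0002]
```

View pics/s7.png

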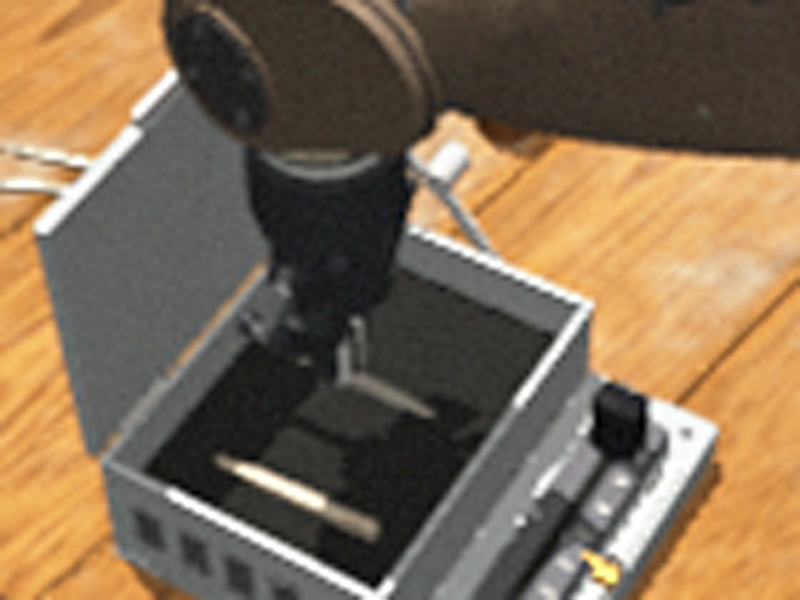

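>>> move_arm --claw '[1,1,1,1,1,1]' --offset '[[-1,-2,20],[-1,-2,40],[-1,-2,49],[-1,-2,50],[-1,-2,50],[-1,-2,50]]' --delta_rot '[[0,0,0],[0,0,0],[0,0,0],[0,0,0],[0,0,0],[0,0,0]]'

```text
clock: 16.93
tool_pos: [0.5782, 0.0755, 0.0567]
tcp_rot: [0.996, 0.084, 0.001, 0.0]
contact_force: [-0.1, -0.1, -0.2]
width: 0.044
```

>>> move_arm --claw '[1,1,0.9,0.7,0.5,0.35,0.3,0.3]' --offset '[[0,0,1.5],[0,0,1.5],[0,0,1.5],[0,0,1.5],[0,0,1.5],[0,0,0],[0,0,-30],[0,0,-60]]' --delta_rot '[[0,0,0],[0,0,0],[0,0,0],[0,0,0],[0,0,0],[0,0,0],[0,0,0],[0,0,0]]'

```text
clock: 17.6
tool_pos: [0.5745, 0.0758, 0.1126]
tcp_rot: [0.996, 0.084, -0.004, -0.0]
contact_force: [1.2, 1.1, 0.7]
width: 0.352
```

>>> move_arm --claw '[0.3,0.3,0.3,0.3]' --offset '[[0,0,-40],[0,0,-80],[0,0,-80],[0,0,-80]]' --delta_rot '[[0,0,0],[0,0,0],[0,0,0],[0,0,0]]'

```text
clock: 17.93
tool_pos: [0.5789, 0.0757, 0.1986]
tcp_rot: [0.996, 0.084, 0.003, 0.0]
contact_force: [0.1, 0.2, -1.1]
width: 0.346
```

Run:
```python
from seg import *
c=snap('top'); crop(c,195,400,140,260,'t8.png');s=snap('scene'); crop(s,180,400,140,290,'s8.png')
seg(c,{'B':(340,378,230,256)})
go((.45,-.25,.2),1.0)
```

```text
B [ 4  6 30 15 87] c [ 0.3989 -0.3883] mid [ 0.3973 -0.3847] len 0.1221 ang -65.3
clock 18.03 tcp [0.5763 0.0757 0.1939] F [ 0.7  0.1 -0.7] w 0.35
offset [-179.1, 299.9, -5.9] rot [-0.0012, 0.0016, -0.8314]seg.py:6: RuntimeWarning: divide by zero encountered in divide
  w=np.clip((wch-chroma)/ (wch+1.),0,1)
seg.py:6: RuntimeWarning: invalid value encountered in divide
  w=np.clip((wch-chroma)/ (wch+1.),0,1)
```

View pics/s8.png

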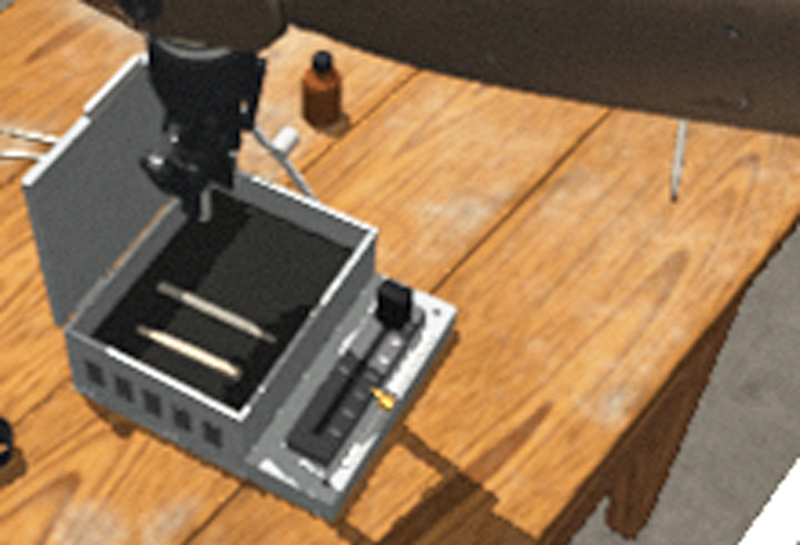

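View pics/t8.png

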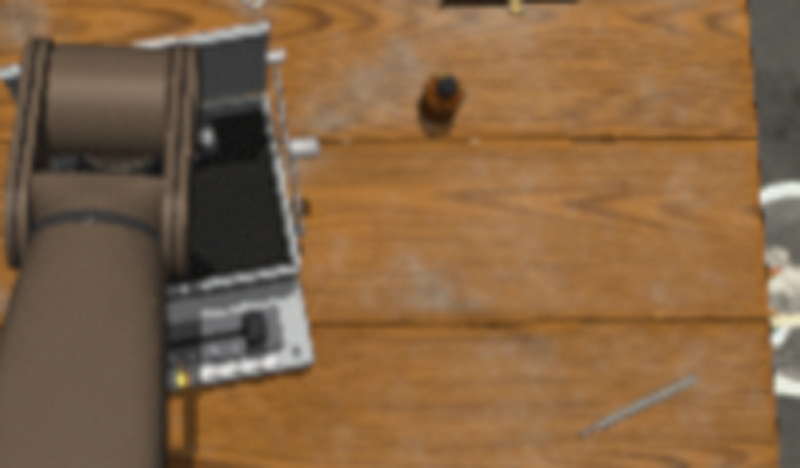

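>>> move_arm --claw '[0,0,0,0,0,0,0,0]' --offset '[[-179,300,0],[-179,300,0],[-179,300,0],[-179,300,0],[-179,300,0],[-179,300,0],[-179,300,0],[-179,300,0]]' --delta_rot '[[0,0,-1.0],[0,0,-1.0],[0,0,-1.0],[0,0,-1.0],[0,0,-1.0],[0,0,-1.0],[0,0,-1.0],[0,0,-1.0]]'

```text
clock: 18.7
tool_pos: [0.4669, -0.2051, 0.1923]
tcp_rot: [0.859, 0.512, -0.001, -0.002]
contact_force: [0.8, -0.0, 0.9]
width: 0.5
```

Run:
```python
from h import *
go((.3965,-.3835,.08),2.002)
```

```text
clock 18.7 tcp [ 0.4669 -0.2051  0.1923] F [ 0.8 -0.   0.9] w 0.5
offset [-190.4, 23.6, 112.1] rot [-0.0043, -0.0029, -0.9276]
```

>>> move_arm --claw '[0,0,0,0,0,0,0,0]' --offset '[[-190,24,112],[-190,24,112],[-190,24,112],[-190,24,112],[-190,24,112],[-190,24,112],[-190,24,112],[-190,24,112]]' --delta_rot '[[0,0,-0.928],[0,0,-0.928],[0,0,-0.928],[0,0,-0.928],[0,0,-0.928],[0,0,-0.928],[0,0,-0.928],[0,0,-0.928]]'

```text
clock: 19.37
tool_pos: [0.3961, -0.3817, 0.0787]
tcp_rot: [0.541, 0.841, 0.002, -0.004]
contact_force: [1.1, -0.2, 0.3]
width: 0.497
```

Run:
```python
from h import *
go((.3965,-.3835,.0035),2.002)
```

```text
clock 19.37 tcp [ 0.3961 -0.3817  0.0787] F [ 1.1 -0.2  0.3] w 0.497
offset [-2.4, -0.3, 75.2] rot [-0.0015, -0.008, -0.0026]
```

>>> move_arm --claw '[0,0,0,0,0,0,0.8,1]' --offset '[[-2,0,20],[-2,0,45],[-2,0,65],[-2,0,75],[-2,0,76],[-2,0,76],[-2,0,76],[-2,0,76]]' --delta_rot '[[0,0,0],[0,0,0],[0,0,0],[0,0,0],[0,0,0],[0,0,0],[0,0,0],[0,0,0]]'

```text
clock: 20.03
tool_pos: [0.4002, -0.3853, 0.0083]
tcp_rot: [0.542, 0.841, -0.0, 0.001]
contact_force: [0.5, 0.7, -0.7]
width: 0.227
```

>>> move_arm --claw '[1,1,1,1,1,1,1,1]' --offset '[[0,0,0],[0,0,0],[0,0,0],[0,0,0],[0,0,0],[0,0,-15],[0,0,-40],[0,0,-40]]' --delta_rot '[[0,0,0],[0,0,0],[0,0,0],[0,0,0],[0,0,0],[0,0,0],[0,0,0],[0,0,0]]'

```text
clock: 20.7
tool_pos: [0.4014, -0.3869, 0.0513]
tcp_rot: [0.542, 0.841, -0.001, 0.004]
contact_force: [1.4, -1.1, 1.3]
width: -0.002
```

Run:
```python
from h import *
s=snap('scene'); crop(s,300,430,120,217,'s9.png')
go((.45,-.3,.2),.9)
```

```text
clock 20.75 tcp [ 0.4008 -0.3862  0.0496] F [-0.3 -0.7 -0.2] w -0.002
offset [57.3, 80.6, -150.6] rot [0.0042, 0.0047, 1.0969]
```

View pics/s9.png

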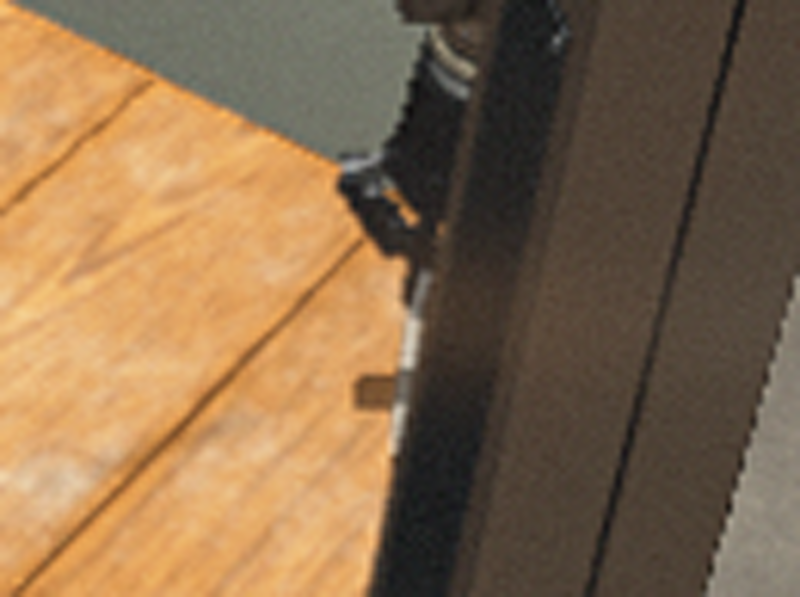

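>>> move_arm --claw '[0,0,0,0,0,0,0,0]' --offset '[[57,80,-100],[57,80,-150],[57,80,-150],[57,80,-150],[57,80,-150],[57,80,-150],[57,80,-150],[57,80,-150]]' --delta_rot '[[0,0,0.3],[0,0,0.3],[0,0,0.3],[0,0,0.3],[0,0,0.3],[0,0,0.3],[0,0,0.3],[0,0,0.3]]'

```text
clock: 21.42
tool_pos: [0.4474, -0.299, 0.194]
tcp_rot: [0.661, 0.75, -0.0, -0.002]
contact_force: [0.3, 0.0, -0.8]
width: 0.498
```

Run:
```python
from seg import *
c=snap('top'); crop(c,290,400,180,262,'t10.png');s=snap('scene'); crop(s,300,430,120,217,'s10.png')
seg(c,{'B':(330,378,225,260)})
print(bot.get_state())
```

```text
B [  0   0  41  31 224] c [ 0.4211 -0.3479] mid [ 0.4189 -0.3518] len 0.1647 ang -119.6
B [31  0 17 17 85] c [ 0.4351 -0.4346] mid [ 0.4415 -0.4284] len 0.0779 ang -135.7
B [30 18 18 17 64] c [ 0.3625 -0.4256] mid [ 0.3621 -0.4252] len 0.0883 ang -50.6
{'clock': 21.5167, 'q': array([-7.78089797e-01,  2.21414941e-02,  1.94515197e+00, -1.92829535e-04,
        1.17988459e+00, -9.02829079e-01]), 'joint_vel': array([-7.33948188e-06, -3.14540711e-03, -1.06637947e-02,  2.35083196e-03,
        3.79268161e-03,  9.01767500e-04]), 'joint_efforts': array([ 1.96771086e-01, -2.94637173e+01, -2.84061831e+01,  4.37755152e-03,
        6.32278126e-03, -1.57663162e-03]), 'tool_pos': array([ 0.44725175, -0.29916149,  0.19379992]), 'tcp_rot': array([ 6.61628189e-01,  7.49826868e-01,  6.47881035e-05, -2.79336276e-03]), 'contact_force': array([-0.72954119,  0.00637193, -0.29339089]), 'torque': array([-0.01555579, -0.02223109,  0.0454531 ]), 'width': 0.49613337667205265}seg.py:6: RuntimeWarning: divide by zero encountered in divide
  w=np.clip((wch-chroma)/ (wch+1.),0,1)
seg.py:6: RuntimeWarning: invalid value encountered in divide
  w=np.clip((wch-chroma)/ (wch+1.),0,1)
```

View pics/t10.png

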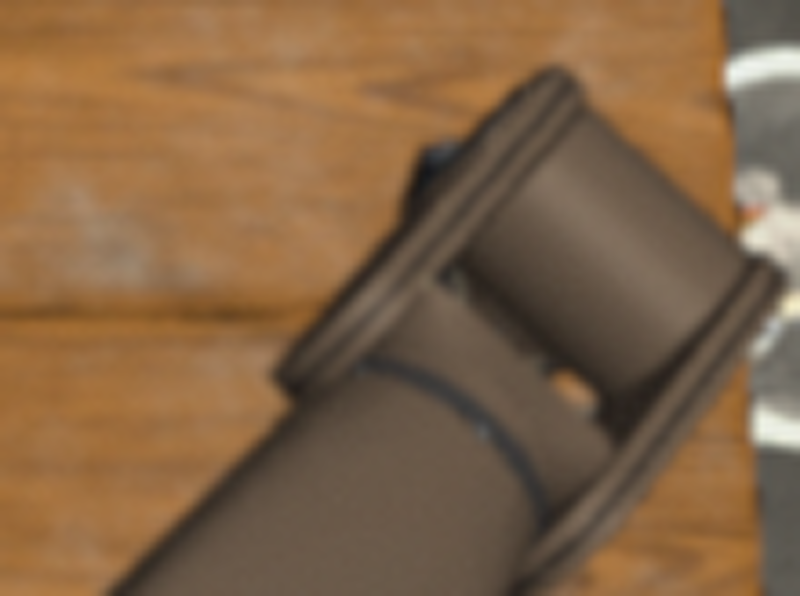

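View pics/s10.png

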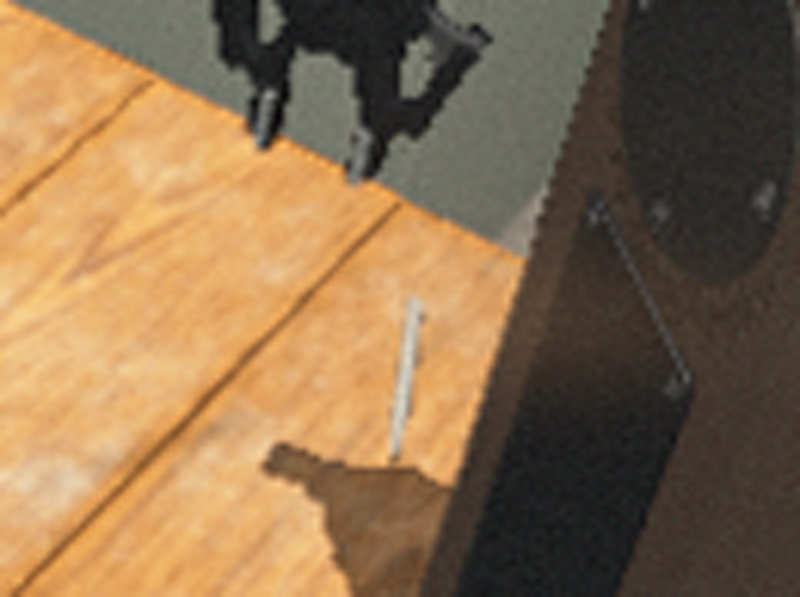

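Run:
```python
from h import *
s=load('scene'); k=800/130
P=pts(s,[(300+x/k-.4,120+y/k-.4) for x,y in ((415,300),(396,457))],.005); d=P[0]-P[1]; print(P.mean(0).round(4),np.hypot(*d[:2]).round(4),np.degrees(np.arctan2(d[1],d[0])).round(1))
k=800/220
P=pts(s,[(180+x/k-.4,140+y/k-.4) for x,y in ((686,106),(674,199))],.005); print(P.mean(0))
go((.60,-.2,.2),1.8)
```

```text
[ 0.3977 -0.3806  0.005 ] 0.1268 -64.8
[ 0.39368833 -0.38125448  0.005     ]
clock 21.52 tcp [ 0.4473 -0.2992  0.1938] F [-0.7  0.  -0.3] w 0.496
offset [79.4, 163.9, -6.5] rot [-0.0034, -0.0045, -0.1044]
```

Run:
```python
from h import *
go((.40,-.383,.05),2.008)
```

```text
clock 21.52 tcp [ 0.4473 -0.2992  0.1938] F [-0.7  0.  -0.3] w 0.496
offset [-77.9, -56.8, 143.7] rot [-0.0029, -0.0048, -0.3124]
```

>>> move_arm --claw '[0,0,0,0,0,0,0,0]' --offset '[[-26,-19,46],[-52,-38,92],[-78,-57,138],[-78,-57,144],[-78,-57,144],[-78,-57,144],[-78,-57,144],[-78,-57,144]]' --delta_rot '[[0,0,-0.12],[0,0,-0.24],[0,0,-0.312],[0,0,-0.312],[0,0,-0.312],[0,0,-0.312],[0,0,-0.312],[0,0,-0.312]]'

```text
clock: 22.18
tool_pos: [0.403, -0.3846, 0.0546]
tcp_rot: [0.537, 0.844, -0.0, 0.001]
contact_force: [0.2, -0.6, 0.3]
width: 0.502
```

Run:
```python
from h import *
go((.4,-.383,.003),2.008)
```

```text
clock 22.18 tcp [ 0.403  -0.3846  0.0546] F [ 0.2 -0.6  0.3] w 0.502
offset [2.8, -2.1, 51.6] rot [0.0007, 0.0024, 0.0009]
```

>>> move_arm --claw '[0,0,0,0,0,0,0,0]' --offset '[[3,-2,20],[3,-2,35],[3,-2,35],[3,-2,35],[3,-2,35],[3,-2,35],[3,-2,35],[3,-2,35]]' --delta_rot '[[0,0,0],[0,0,0],[0,0,0],[0,0,0],[0,0,0],[0,0,0],[0,0,0],[0,0,0]]'

```text
clock: 22.85
tool_pos: [0.3995, -0.3827, 0.0191]
tcp_rot: [0.537, 0.844, -0.0, 0.001]
contact_force: [0.9, -0.8, -0.6]
width: 0.502
```

Run:
```python
from h import *
go((.4,-.383,.003),2.008)
```

```text
clock 22.85 tcp [ 0.3995 -0.3827  0.0191] F [ 0.9 -0.8 -0.6] w 0.502
offset [-0.4, 0.3, 16.1] rot [0.0004, 0.0018, 0.0009]
```

>>> move_arm --claw '[0,0,0,0,0,0.5,0.8,1]' --offset '[[0,0,10],[0,0,16],[0,0,16],[0,0,16],[0,0,16],[0,0,16],[0,0,16],[0,0,16]]' --delta_rot '[[0,0,0],[0,0,0],[0,0,0],[0,0,0],[0,0,0],[0,0,0],[0,0,0],[0,0,0]]'

```text
clock: 23.52
tool_pos: [0.3991, -0.3824, 0.0024]
tcp_rot: [0.537, 0.844, -0.0, 0.0]
contact_force: [-0.1, 2.2, 7.8]
width: 0.083
```

>>> move_arm --claw '[1,1,1,1,1,1]' --offset '[[0,0,0],[0,0,0],[0,0,0],[0,0,0],[0,0,0],[0,0,0]]' --delta_rot '[[0,0,0],[0,0,0],[0,0,0],[0,0,0],[0,0,0],[0,0,0]]'

```text
clock: 24.02
tool_pos: [0.3992, -0.3825, 0.0025]
tcp_rot: [0.537, 0.844, -0.0, 0.0]
contact_force: [-1.1, 0.5, 4.3]
width: 0.069
```

Gripped at width 0.069. Lift and turn.

>>> move_arm --claw '[1,1,1,1,1,1,1,1]' --offset '[[0,0,-20],[0,0,-60],[0,0,-100],[0,0,-140],[0,0,-180],[0,0,-197],[0,0,-197],[0,0,-197]]' --delta_rot '[[0,0,0],[0,0,0.1],[0,0,0.2],[0,0,0.3],[0,0,0.4],[0,0,0.5],[0,0,0.6],[0,0,0.7]]'

```text
clock: 24.68
tool_pos: [0.3995, -0.3828, 0.2009]
tcp_rot: [0.795, 0.607, -0.0, 0.002]
contact_force: [-1.1, 0.7, -0.9]
width: 0.066
```

Run:
```python
from h import *
s=snap('scene'); crop(s,270,430,60,180,'s11.png')
go((.52,-.12,.2),.5)
```

```text
clock 24.73 tcp [ 0.399  -0.3822  0.1995] F [ 0.1  0.4 -0.7] w 0.068
offset [285.0, 46.7, -0.7] rot [0.001, 0.0003, 0.8007]
```

View pics/s11.png

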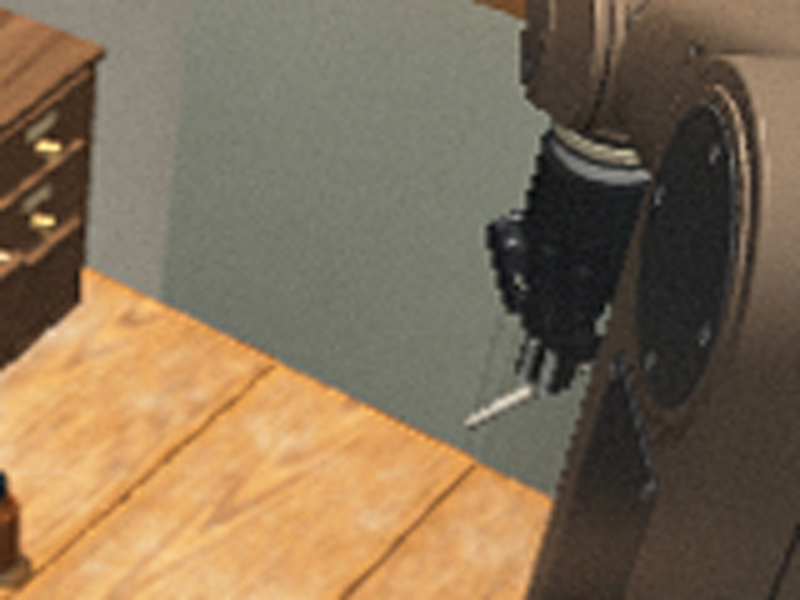

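>>> move_arm --claw '[1,1,1,1,1,1,1,1]' --offset '[[36,6,-1],[72,12,-1],[108,18,-1],[144,24,-1],[180,30,-1],[216,36,-1],[250,42,-1],[285,47,-1]]' --delta_rot '[[0,0,0.1],[0,0,0.2],[0,0,0.3],[0,0,0.4],[0,0,0.5],[0,0,0.6],[0,0,0.7],[0,0,0.8]]'

```text
clock: 25.4
tool_pos: [0.5181, -0.1172, 0.199]
tcp_rot: [0.968, 0.25, -0.001, -0.0]
contact_force: [0.1, -0.4, -1.2]
width: 0.07
```

Run:
```python
from h import *
go(box((0,-0.03,.2)),.168)
```

```text
clock 25.4 tcp [ 0.5181 -0.1172  0.199 ] F [ 0.1 -0.4 -1.2] w 0.07
offset [130.5, -97.3, -1.1] rot [-0.001, 0.0012, 0.3381]
```

>>> move_arm --claw '[1,1,1,1,1,1,1,1]' --offset '[[33,-24,-1],[66,-49,-1],[98,-73,-1],[130,-97,-1],[130,-97,-1],[130,-97,-1],[130,-97,-1],[130,-97,-1]]' --delta_rot '[[0,0,0.1],[0,0,0.2],[0,0,0.3],[0,0,0.338],[0,0,0.338],[0,0,0.338],[0,0,0.338],[0,0,0.338]]'

```text
clock: 26.07
tool_pos: [0.5838, 0.028, 0.2003]
tcp_rot: [0.996, 0.085, -0.001, 0.0]
contact_force: [-1.2, -0.2, 0.2]
width: 0.066
```

Run:
```python
from h import *
go(box((0,-0.03,.1)),.168)
```

```text
clock 26.07 tcp [0.5838 0.028  0.2003] F [-1.2 -0.2  0.2] w 0.066
offset [1.9, -2.9, 100.3] rot [-0.0001, 0.0016, 0.0026]
```

>>> move_arm --claw '[1,1,1,1,1,1,1,1]' --offset '[[1,-3,30],[1,-3,60],[1,-3,90],[1,-3,120],[1,-3,130],[1,-3,130],[1,-3,130],[1,-3,130]]' --delta_rot '[[0,0,0.003],[0,0,0.003],[0,0,0.003],[0,0,0.003],[0,0,0.003],[0,0,0.003],[0,0,0.003],[0,0,0.003]]'

```text
clock: 26.73
tool_pos: [0.5867, 0.0313, 0.0735]
tcp_rot: [0.997, 0.083, 0.002, 0.0]
contact_force: [-0.2, -0.4, -0.8]
width: 0.069
```

Run:
```python
from h import *
go(box((0,-0.03,.0535)),.168)
s=snap('scene'); crop(s,180,320,150,255,'s12.png')
```

```text
clock 26.73 tcp [0.5867 0.0313 0.0735] F [-0.2 -0.4 -0.8] w 0.069
offset [-1.7, -0.1, 20.0] rot [0.0011, -0.0039, -0.0009]
```

View pics/s12.png

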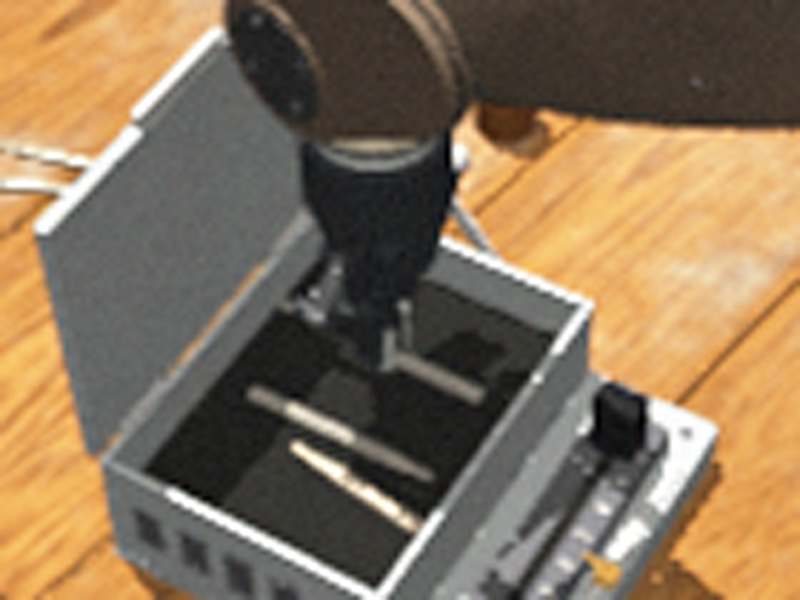

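>>> move_arm --claw '[1,1,1,1,1,1]' --offset '[[-1,0,10],[-1,0,19],[-1,0,19],[-1,0,19],[-1,0,19],[-1,0,19]]' --delta_rot '[[0,0,0],[0,0,0],[0,0,0],[0,0,0],[0,0,0],[0,0,0]]'

```text
clock: 27.28
tool_pos: [0.5846, 0.0319, 0.0525]
tcp_rot: [0.996, 0.084, 0.001, 0.0]
contact_force: [2.2, 0.3, 2.5]
width: 0.069
```

>>> move_arm --claw '[1,0.9,0.7,0.5,0.35,0.3,0.3,0.3]' --offset '[[0,0,1],[0,0,1],[0,0,1],[0,0,1],[0,0,1],[0,0,0],[0,0,-30],[0,0,-60]]' --delta_rot '[[0,0,0],[0,0,0],[0,0,0],[0,0,0],[0,0,0],[0,0,0],[0,0,0],[0,0,0]]'

```text
clock: 27.95
tool_pos: [0.5814, 0.0322, 0.1096]
tcp_rot: [0.996, 0.084, -0.004, -0.001]
contact_force: [0.3, -0.0, 0.6]
width: 0.352
```

>>> move_arm --claw '[0.3,0.3,0.3,0.3,0.3,0.3,0.3,0.3]' --offset '[[0,0,-40],[0,0,-80],[0,0,-100],[-40,0,-100],[-80,0,-100],[-110,0,-100],[-110,0,-100],[-110,0,-100]]' --delta_rot '[[0,0,0],[0,0,0],[0,0,0],[0,0,0],[0,0,0],[0,0,0],[0,0,0],[0,0,0]]'

```text
clock: 28.62
tool_pos: [0.4742, 0.0136, 0.2117]
tcp_rot: [0.997, 0.083, -0.0, -0.0]
contact_force: [1.5, -0.8, -0.3]
width: 0.356
```

Run:
```python
from h import *
c=snap('top','t13f.png'); crop(c,195,285,140,250,'t13.png');s=snap('scene','s13f.png'); crop(s,180,400,140,290,'s13.png')
print(bot.get_state()['tool_pos'])
```

```text
[0.47624117 0.01344589 0.21246061]
```

View pics/s13.png

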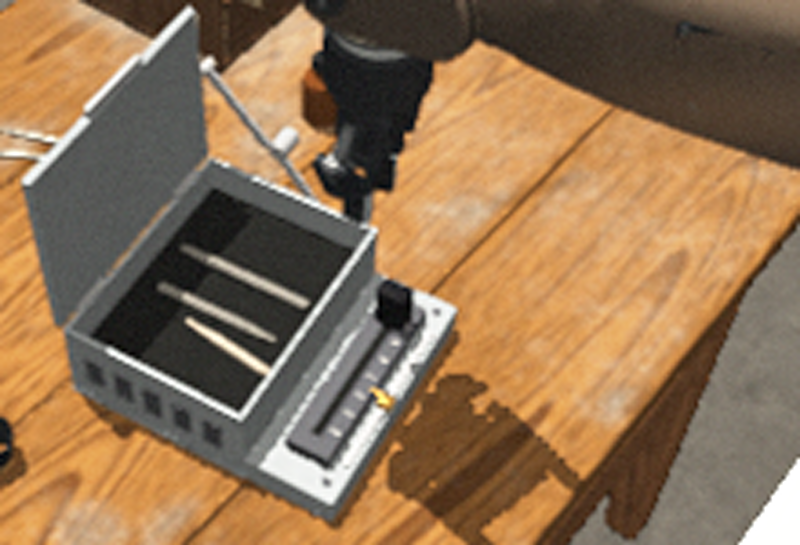

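View pics/t13.png

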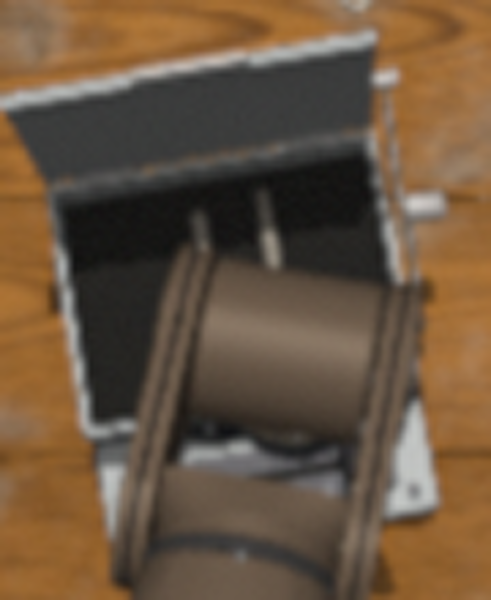

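View pics/t13f.png

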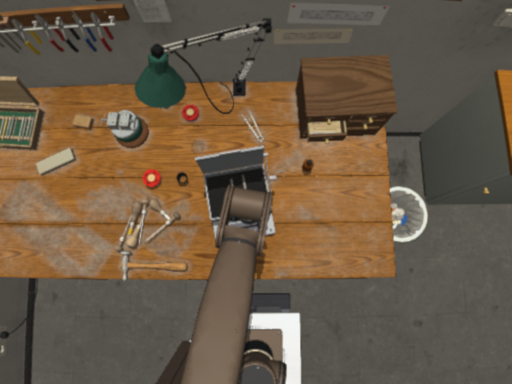

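```bash
cat >> h.py <<'E'
def lean(deg,psi=.168):
    return R.from_euler('z',psi)*R.from_euler('y',-deg,degrees=True)*R.from_euler('x',np.pi)
E
python3 - <<'E'
from h import *
go((.47,-.3,.24),Rt=lean(30))
E
```

```text
clock 28.72 tcp [0.4762 0.0134 0.2125] F [0.6 0.2 0.4] w 0.351
offset [-58.4, 308.0, -27.5] rot [0.0004, 0.5224, -0.0003]
```

>>> move_arm --claw '[1,1,1,1,1,1,1,1]' --offset '[[-58,308,-27],[-58,308,-27],[-58,308,-27],[-58,308,-27],[-58,308,-27],[-58,308,-27],[-58,308,-27],[-58,308,-27]]' --delta_rot '[[0,0.1,0],[0,0.2,0],[0,0.3,0],[0,0.4,0],[0,0.52,0],[0,0.52,0],[0,0.52,0],[0,0.52,0]]'

```text
clock: 29.38
tool_pos: [0.4697, -0.3043, 0.2397]
tcp_rot: [0.963, 0.08, 0.257, -0.021]
contact_force: [0.4, 0.3, 0.1]
width: -0.001
```

Run:
```python
from h import *
c=snap('top','t14f.png'); crop(c,195,285,140,250,'t14.png');s=snap('scene','s14f.png'); crop(s,190,330,170,275,'s14.png')
P=cloud(s);B=tobox(P.reshape(-1,3)).reshape(P.shape)
f=s['frame'].astype(int)
m=(B[...,2]>.052)&(B[...,2]<.08)&(abs(B[...,0])<.077)&(abs(B[...,1])<.103)&(f.sum(2)>300)
n,l,st,ce=cv2.connectedComponentsWithStats(m.astype(np.uint8),connectivity=8)
for i in range(1,n):
    if st[i,4]>15: q=B[l==i]; print(st[i],q.mean(0).round(3),q.min(0).round(3),q.max(0).round(3))
```

```text
[264 199  16   8  37] [-0.042 -0.102  0.068] [-0.072 -0.103  0.058] [-0.018 -0.099  0.078]
[231 208  34  17  78] [-0.005 -0.026  0.058] [-0.061 -0.033  0.052] [ 0.059 -0.022  0.062]
[224 218  31  16  68] [-0.002  0.017  0.057] [-0.052  0.008  0.052] [0.054 0.022 0.061]
[231 227  23  16  59] [-0.03   0.043  0.057] [-0.067  0.032  0.053] [0.019 0.051 0.062]
```

View pics/s14.png

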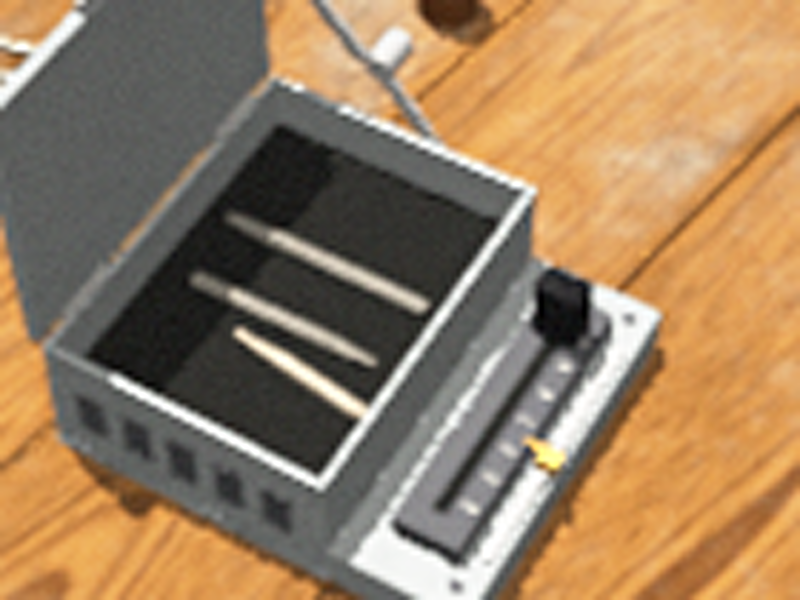

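View pics/t14.png

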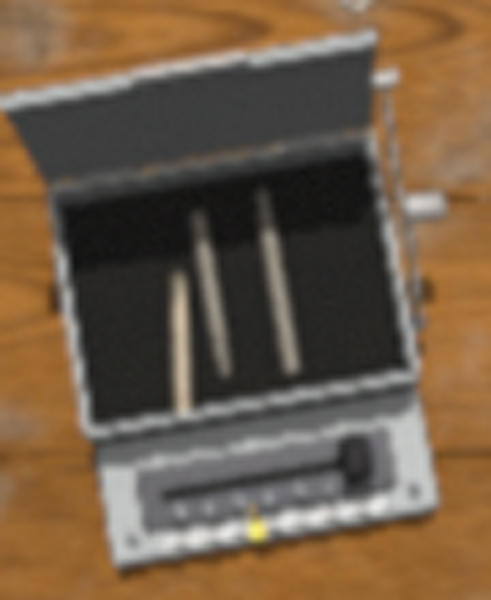

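Run:
```python
from h import *
for n in('top','scene'):
    c=load(n);P=cloud(c);B=tobox(P.reshape(-1,3)).reshape(P.shape)
    m=(B[...,1]<-.118)&(B[...,1]>-.15)&(B[...,0]>0)&(B[...,0]<.04)&(B[...,2]>.1); q=B[m]; print(n,len(q),q.mean(0).round(4),np.percentile(q,[5,95],axis=0).round(3).tolist())
u=np.array([.5,0,-.866]); pad=np.array([.021,-.130,.115])
T=pad-9e-3*u
print(T)
go(box(T-.05*u),Rt=lean(30))
```

```text
top 41 [ 0.0184 -0.1298  0.1214] [[0.008, -0.142, 0.111], [0.028, -0.119, 0.127]]
scene 32 [ 0.0187 -0.1289  0.1211] [[0.013, -0.138, 0.115], [0.026, -0.12, 0.126]]
[ 0.0165   -0.13      0.122794]
clock 29.48 tcp [ 0.4703 -0.3059  0.2403] F [-0.3  1.3  0.1] w -0.003
offset [101.9, -214.3, 143.3] rot [0.0052, 0.003, -0.0039]
```

>>> move_arm --claw '[1,1,1,1,1,1,1,1]' --offset '[[17,-36,24],[34,-72,48],[51,-108,72],[68,-144,96],[85,-180,120],[102,-214,143],[102,-214,143],[102,-214,143]]' --delta_rot '[[0,0,0],[0,0,0],[0,0,0],[0,0,0],[0,0,0],[0,0,0],[0,0,0],[0,0,0]]'

```text
clock: 30.15
tool_pos: [0.5919, -0.0565, 0.1632]
tcp_rot: [0.963, 0.084, 0.254, -0.024]
contact_force: [0.2, -0.6, 0.2]
width: 0.002
```

Run:
```python
from h import *
s=snap('scene','s15f.png'); crop(s,190,330,130,235,'s15.png')
u=np.array([.5,0,-.866]); pad=np.array([.021,-.130,.115])
go(box(pad-.022*u),Rt=lean(30))
go(box(pad-.009*u+[.026,0,-.03]),Rt=lean(30))
```

```text
clock 30.2 tcp [ 0.5918 -0.0585  0.1641] F [ 0.6 -0.5  0. ] w 0.002
offset [1.0, 10.6, 35.2] rot [-0.0044, 0.006, 0.0042]
clock 30.2 tcp [ 0.5918 -0.0585  0.1641] F [ 0.6 -0.5  0. ] w 0.002
offset [8.9, 10.9, 87.1] rot [-0.0044, 0.006, 0.0042]
```

View pics/s15.png

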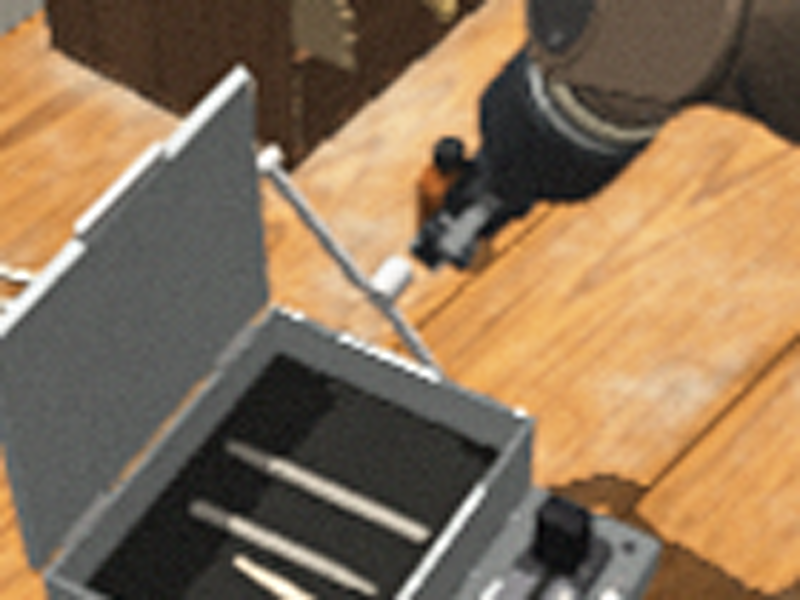

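>>> move_arm --claw '[1,1,1,1,1,1]' --offset '[[1,11,10],[1,11,20],[1,11,33],[1,11,33],[1,11,33],[1,11,33]]' --delta_rot '[[0,0,0],[0,0,0],[0,0,0],[0,0,0],[0,0,0],[0,0,0]]'

```text
clock: 30.7
tool_pos: [0.6102, -0.0706, 0.1378]
tcp_rot: [0.963, 0.081, 0.256, -0.021]
contact_force: [0.4, -0.4, -0.2]
width: -0.002
```

Run:
```python
from h import *
u=np.array([.5,0,-.866]); pad=np.array([.021,-.130,.115])
print(tobox(bot.get_state()['tool_pos']))
go(box(pad-.009*u),Rt=lean(30))
go(box(pad-.009*u+[.026,0,-.03]),Rt=lean(30))
```

```text
[[ 0.00779016 -0.13457262  0.13776942]]
clock 30.7 tcp [ 0.6102 -0.0706  0.1378] F [ 0.4 -0.4 -0.2] w -0.002
offset [0.1, -4.6, 17.3] rot [0.0004, 0.0036, -0.0008]
clock 30.7 tcp [ 0.6102 -0.0706  0.1378] F [ 0.4 -0.4 -0.2] w -0.002
offset [7.8, -4.6, 56.3] rot [0.0004, 0.0036, -0.0008]
```

>>> move_arm --claw '[1,1,1,1,1,1,1,1]' --offset '[[0,-3,8],[0,-3,16],[1,-3,22],[3,-3,29],[4,-3,36],[6,-3,42],[6,-3,42],[6,-3,42]]' --delta_rot '[[0,0,0],[0,0,0],[0,0,0],[0,0,0],[0,0,0],[0,0,0],[0,0,0],[0,0,0]]'

```text
clock: 31.37
tool_pos: [0.6368, -0.0629, 0.1051]
tcp_rot: [0.963, 0.081, 0.257, -0.021]
contact_force: [0.4, -0.1, 3.2]
width: -0.0
```

Run:
```python
from h import *
s=snap('scene','s16f.png'); crop(s,190,330,130,235,'s16.png')
u=np.array([.5,0,-.866]); pad=np.array([.021,-.130,.115])
print(tobox(bot.get_state()['tool_pos']))
go(box(pad-.009*u+[.026,0,-.03]),Rt=lean(30))
```

```text
[[ 0.03498192 -0.13141479  0.10486801]]
clock 31.42 tcp [ 0.6365 -0.063   0.1049] F [1.3 0.8 3.1] w -0.003
offset [0.5, -1.4, 14.2] rot [0.0011, 0.0016, 0.0002]
```

View pics/s16.png

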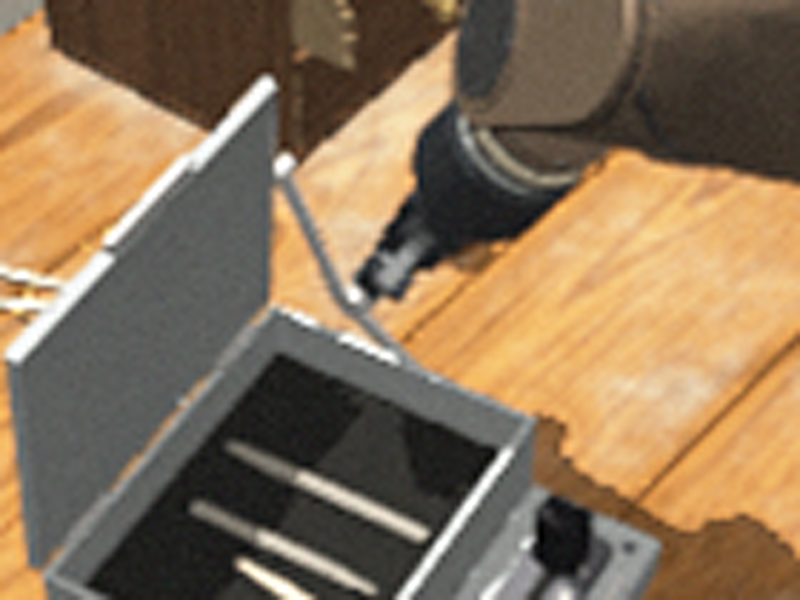

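>>> move_arm --claw '[1,1,1,1,1,1,1,1]' --offset '[[1,-1,5],[1,-1,10],[2,-1,15],[2,-1,18],[2,-1,18],[0,-1,0],[0,-1,-35],[0,-1,-70]]' --delta_rot '[[0,0,0],[0,0,0],[0,0,0],[0,0,0],[0,0,0],[0,0,0],[0,0,0],[0,0,0]]'

```text
clock: 32.08
tool_pos: [0.5988, -0.0671, 0.1624]
tcp_rot: [0.964, 0.081, 0.253, -0.023]
contact_force: [0.0, -0.4, 0.7]
width: 0.002
```

Run:
```python
from h import *
s=snap('scene','s17f.png'); crop(s,190,330,130,235,'s17.png')
c=snap('top')
for n in('top','scene'):
    cc=load(n);P=cloud(cc);B=tobox(P.reshape(-1,3)).reshape(P.shape)
    m=(abs(B[...,1])<.1)&(B[...,0]>0.0)&(B[...,0]<.14)&(B[...,2]>.1)&(B[...,2]<.27); q=B[m]
    for lo in np.arange(.1,.27,.02):
        k=(q[:,2]>=lo)&(q[:,2]<lo+.02)
        if k.sum(): print(n,round(lo,2),k.sum(),np.median(q[k],0).round(3))
st=bot.get_state(); print(tobox(st['tool_pos']),st['contact_force'])
```

```text
top 0.1 21 [0.085 0.023 0.116]
top 0.12 31 [ 0.079 -0.019  0.129]
top 0.14 41 [0.071 0.002 0.15 ]
top 0.16 38 [ 0.063 -0.     0.172]
top 0.18 40 [ 0.055 -0.     0.191]
top 0.2 43 [ 0.049 -0.002  0.21 ]
top 0.22 74 [0.041 0.006 0.227]
top 0.24 184 [ 0.029 -0.001  0.245]
scene 0.1 49 [0.074 0.007 0.111]
scene 0.12 52 [0.067 0.008 0.13 ]
scene 0.14 61 [0.059 0.008 0.15 ]
scene 0.16 61 [0.052 0.005 0.17 ]
scene 0.18 66 [0.044 0.007 0.19 ]
scene 0.2 66 [0.036 0.008 0.21 ]
scene 0.22 74 [0.029 0.004 0.231]
scene 0.24 191 [0.027 0.01  0.244]
[[ 3.95747169e-07 -1.31404174e-01  1.70104121e-01]] [0.06727021 0.41912743 0.15828247]
```

View pics/s17.png

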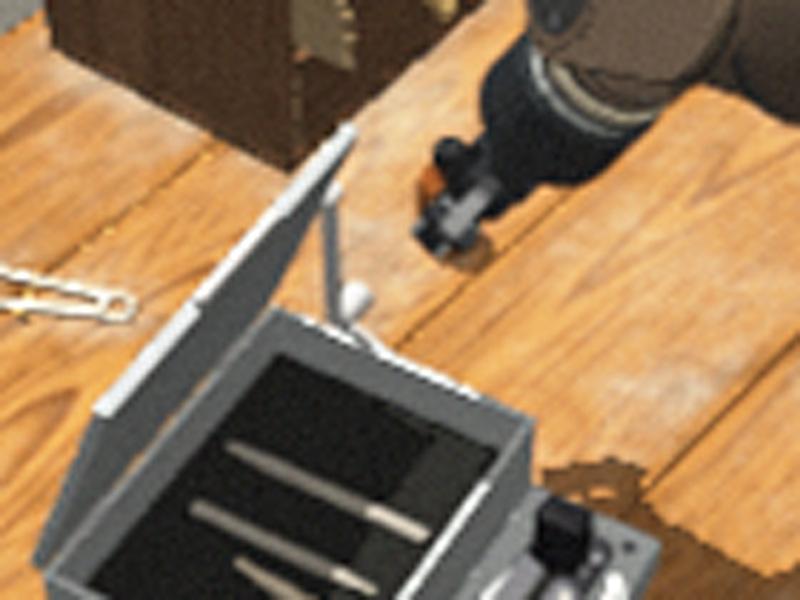

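Run:
```python
from h import *
go(box((0.0,-.13,.31)),Rt=lean(0))
go(box((0.09,0,.31)),Rt=lean(0))
```

```text
clock 32.18 tcp [ 0.602  -0.0688  0.1701] F [0.1 0.4 0.2] w -0.0
offset [70.4, -0.7, -120.9] rot [0.0048, -0.527, 0.0003]
clock 32.18 tcp [ 0.602  -0.0688  0.1701] F [0.1 0.4 0.2] w -0.0
offset [148.4, -130.8, -76.2] rot [0.0048, -0.527, 0.0003]
```

>>> move_arm --claw '[1,1,1,1,1,1,1,1]' --offset '[[18,0,-30],[35,0,-60],[53,0,-90],[70,0,-121],[70,0,-121],[70,0,-121],[70,0,-121],[70,0,-121]]' --delta_rot '[[0,-0.1,0],[0,-0.2,0],[0,-0.3,0],[0,-0.4,0],[0,-0.525,0],[0,-0.525,0],[0,-0.525,0],[0,-0.525,0]]'

```text
clock: 32.85
tool_pos: [0.6006, -0.0672, 0.3017]
tcp_rot: [0.996, 0.084, -0.004, -0.001]
contact_force: [0.3, 0.2, 0.2]
width: -0.0
```

Run:
```python
from h import *
go(box((0.09,0,.31)),Rt=lean(0))
```

```text
clock 32.85 tcp [ 0.6006 -0.0672  0.3017] F [0.3 0.2 0.2] w -0.0
offset [91.1, -129.6, -8.7] rot [-0.0022, 0.0081, 0.0002]
```

>>> move_arm --claw '[1,1,1,1,1,1,1,1]' --offset '[[15,-22,-8],[31,-43,-8],[46,-65,-8],[61,-87,-8],[76,-108,-8],[91,-130,-8],[91,-130,-8],[91,-130,-8]]' --delta_rot '[[0,0,0],[0,0,0],[0,0,0],[0,0,0],[0,0,0],[0,0,0],[0,0,0],[0,0,0]]'

```text
clock: 33.52
tool_pos: [0.6685, 0.0765, 0.3102]
tcp_rot: [0.996, 0.085, -0.004, 0.0]
contact_force: [1.0, -0.3, -0.1]
width: 0.001
```

Run:
```python
from h import *
s=snap('scene','s18f.png'); crop(s,150,330,70,205,'s18.png')
go(box((0.09,0,.225)),Rt=lean(0))
```

```text
clock 33.57 tcp [0.6685 0.0756 0.3105] F [-0.  -0.5  1.1] w 0.0
offset [1.0, -0.1, 85.5] rot [-0.0002, 0.0075, 0.0003]
```

View pics/s18.png

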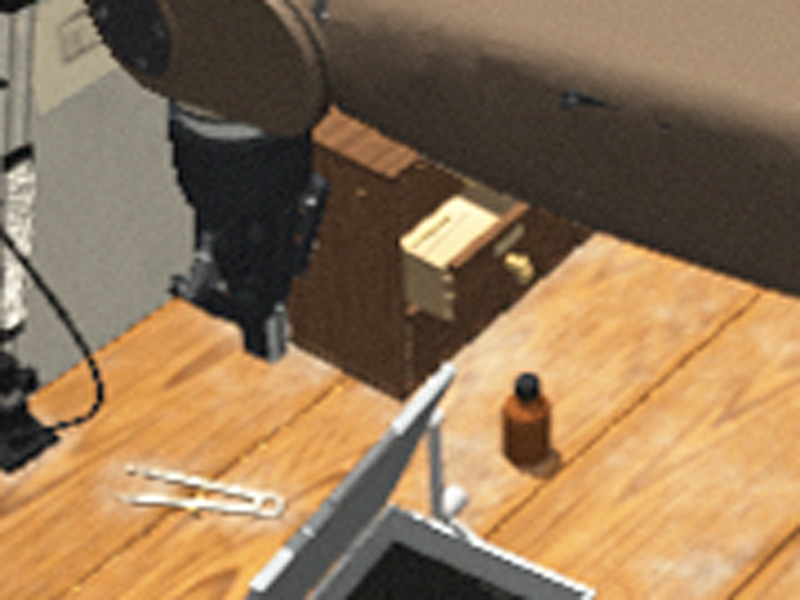

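>>> move_arm --claw '[1,1,1,1,1,1,1,1]' --offset '[[0,0,30],[0,0,60],[0,0,85],[0,0,85],[-10,0,85],[-20,0,85],[-20,0,85],[-20,0,85]]' --delta_rot '[[0,0,0],[0,0,0],[0,0,0],[0,0,0],[0,0,0],[0,0,0],[0,0,0],[0,0,0]]'

```text
clock: 34.23
tool_pos: [0.6497, 0.0715, 0.229]
tcp_rot: [0.997, 0.083, -0.001, 0.0]
contact_force: [0.6, 0.5, -0.1]
width: 0.0
```

```bash
cat > arc.py <<'E'
from h import *
st=bot.get_state(); b=tobox(st['tool_pos'])[0]; print('box',b.round(4),'F',R.from_euler('z',-.168).apply(st['contact_force']).round(1))
r=.14; 
for beta in (1.2,1.1,1.0,.9,.8,.7,.6,.5,.4,.3,.2,.1,0,-.03):
    d=np.array([-np.cos(beta),np.sin(beta)]); n=np.array([np.sin(beta),np.cos(beta)])
    C=np.array([.084,.085])+r*d+.009*n+[.011,0]
    print(beta,C.round(4),'tool off x,z mm',((C[0]-b[0])*1000).round(1),(-(C[1]-b[2])*1000).round(1))
E
python3 arc.py
```

```text
box [ 0.0705 -0.001   0.229 ] F [ 0.7  0.4 -0.1]
1.2 [0.0527 0.2187] tool off x,z mm -17.8 10.2
1.1 [0.0395 0.2139] tool off x,z mm -31.0 15.1
1.0 [0.0269 0.2077] tool off x,z mm -43.5 21.3
0.9 [0.015  0.2003] tool off x,z mm -55.5 28.7
0.8 [0.0039 0.1917] tool off x,z mm -66.6 37.3
0.7 [-0.0063  0.1821] tool off x,z mm -76.8 46.9
0.6 [-0.0155  0.1715] tool off x,z mm -85.9 57.5
0.5 [-0.0235  0.16  ] tool off x,z mm -94.0 69.0
0.4 [-0.0304  0.1478] tool off x,z mm -100.9 81.2
0.3 [-0.0361  0.135 ] tool off x,z mm -106.6 94.0
0.2 [-0.0404  0.1216] tool off x,z mm -110.9 107.3
0.1 [-0.0434  0.1079] tool off x,z mm -113.9 121.0
0 [-0.045  0.094] tool off x,z mm -115.5 135.0
-0.03 [-0.0452  0.0898] tool off x,z mm -115.7 139.2
```

>>> move_arm --claw '[1,1,1,1,1,1,1,1]' --offset '[[-9,0,5],[-18,0,10],[-25,0,13],[-31,0,15],[-37,0,18],[-44,0,22],[-50,0,25],[-56,0,29]]' --delta_rot '[[0,0,0],[0,0,0],[0,0,0],[0,0,0],[0,0,0],[0,0,0],[0,0,0],[0,0,0]]'

```text
clock: 34.9
tool_pos: [0.594, 0.0624, 0.1992]
tcp_rot: [0.996, 0.084, -0.002, 0.001]
contact_force: [2.6, -2.5, 4.2]
width: 0.004
```

```bash
python3 arc.py
python3 - <<'E'
from h import *
s=snap('scene','s19f.png'); crop(s,150,330,110,245,'s19.png')
E
```

```text
box [ 0.014  -0.0007  0.1992] F [ 2.1 -2.9  4.2]
1.2 [0.0527 0.2187] tool off x,z mm 38.6 -19.6
1.1 [0.0395 0.2139] tool off x,z mm 25.5 -14.7
1.0 [0.0269 0.2077] tool off x,z mm 12.9 -8.5
0.9 [0.015  0.2003] tool off x,z mm 1.0 -1.1
0.8 [0.0039 0.1917] tool off x,z mm -10.1 7.5
0.7 [-0.0063  0.1821] tool off x,z mm -20.3 17.1
0.6 [-0.0155  0.1715] tool off x,z mm -29.5 27.7
0.5 [-0.0235  0.16  ] tool off x,z mm -37.6 39.2
0.4 [-0.0304  0.1478] tool off x,z mm -44.5 51.4
0.3 [-0.0361  0.135 ] tool off x,z mm -50.1 64.2
0.2 [-0.0404  0.1216] tool off x,z mm -54.5 77.5
0.1 [-0.0434  0.1079] tool off x,z mm -57.4 91.2
0 [-0.045  0.094] tool off x,z mm -59.0 105.2
-0.03 [-0.0452  0.0898] tool off x,z mm -59.2 109.4
```

View pics/s19.png

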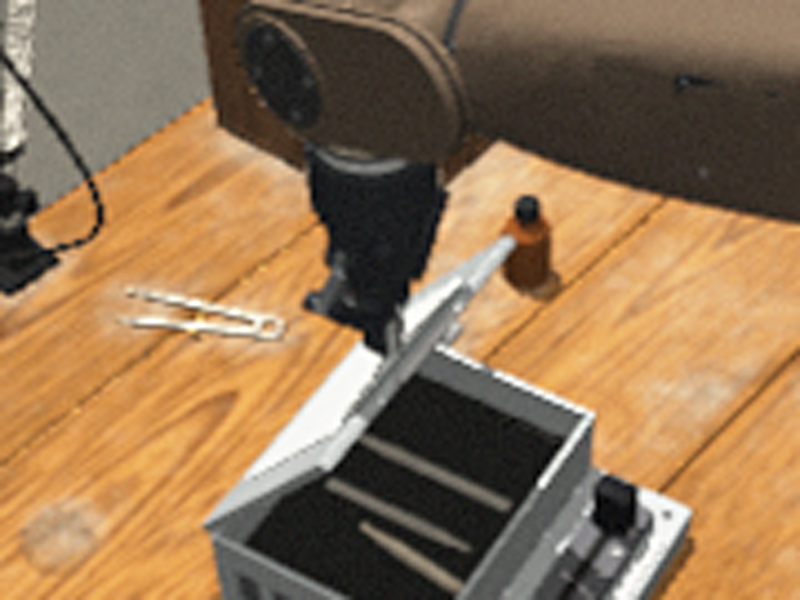

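Lid follows well. Continue the arc.

>>> move_arm --claw '[1,1,1,1,1,1,1,1]' --offset '[[-10,0,7],[-20,0,17],[-29,0,28],[-37,0,39],[-44,0,51],[-50,0,64],[-54,0,77],[-57,0,90]]' --delta_rot '[[0,0,0],[0,0,0],[0,0,0],[0,0,0],[0,0,0],[0,0,0],[0,0,0],[0,0,0]]'

```text
clock: 35.62
tool_pos: [0.5367, 0.0532, 0.1081]
tcp_rot: [0.996, 0.084, -0.003, 0.0]
contact_force: [3.1, -0.6, 2.5]
width: -0.001
```

```bash
python3 arc.py | sed -n '1p;13,20p'
```

```text
box [-0.044  -0.0002  0.1081] F [ 3.  -1.1  2.5]
0.1 [-0.0434  0.1079] tool off x,z mm 0.6 0.1
0 [-0.045  0.094] tool off x,z mm -1.0 14.1
-0.03 [-0.0452  0.0898] tool off x,z mm -1.2 18.3
```

>>> move_arm --claw '[1,1,1,1,1,1,1]' --offset '[[-1,0,5],[-1,0,10],[-1,0,14],[-1,0,15],[-1,0,16],[-1,0,17],[-1,0,17]]' --delta_rot '[[0,0,0],[0,0,0],[0,0,0],[0,0,0],[0,0,0],[0,0,0],[0,0,0]]'

```text
clock: 36.2
tool_pos: [0.5349, 0.0536, 0.0939]
tcp_rot: [0.996, 0.084, -0.006, -0.0]
contact_force: [-10.9, -0.5, 15.9]
width: 0.003
```

```bash
python3 arc.py | sed -n '1p'
```

```text
box [-0.0457  0.0005  0.0939] F [-10.8   1.3  15.9]
```

>>> move_arm --claw '[1,1,1,1,1,1,1,1]' --offset '[[0,0,2],[0,0,2],[0,0,-20],[0,0,-60],[0,0,-100],[-10,40,-100],[-20,80,-100],[-30,120,-100]]' --delta_rot '[[0,0,0],[0,0,0],[0,0,0],[0,0,0],[0,0,0],[0,0,0],[0,0,0],[0,0,0]]'

```text
clock: 36.87
tool_pos: [0.5274, -0.0703, 0.1929]
tcp_rot: [0.996, 0.085, -0.002, 0.0]
contact_force: [0.2, -0.3, -0.8]
width: -0.001
```

>>> move_arm --claw '[0.0,0.0,0.0,0.0,0.0,0.0,0.0,0.0]' --offset '[[-10,35,0],[-20,70,0],[-30,105,0],[-40,140,0],[-50,175,0],[-50,210,0],[-50,210,0],[-50,210,0]]' --delta_rot '[[0,0,0],[0,0,0],[0,0,0],[0,0,0],[0,0,0],[0,0,0],[0,0,0],[0,0,0]]'

```text
clock: 37.53
tool_pos: [0.5127, -0.2865, 0.1914]
tcp_rot: [0.997, 0.082, -0.003, -0.001]
contact_force: [-0.4, 1.0, 0.1]
width: 0.502
```

Run:
```python
from h import *
c=snap('top','t20f.png'); crop(c,195,285,140,250,'t20.png');s=snap('scene','s20f.png'); crop(s,190,330,170,275,'s20.png')
for n in('top','scene'):
    cc=load(n);P=cloud(cc);B=tobox(P.reshape(-1,3)).reshape(P.shape)
    for x0 in(-.07,-.03,.01,.05):
        m=(abs(B[...,1])<.09)&(abs(B[...,0]-x0)<.02)&(B[...,2]>.02); print(n,x0,np.median(B[m][:,2]).round(4))
    f=cc['frame'].astype(int)
    m=(abs(B[...,0]+.126)<.02)&(abs(B[...,1])<.1)&(B[...,2]>.078)&(B[...,2]<.092);print('grip',m.sum(),B[m].mean(0).round(4),B[m].min(0).round(4),B[m].max(0).round(4))
    y=(f[...,0]-f[...,2]>80)&(f[...,1]-f[...,2]>60)&(abs(B[...,0]+.15)<.03)&(abs(B[...,1])<.1)&(B[...,2]>.03); v,u=np.nonzero(y); print(list(zip(u.tolist(),v.tolist())),B[y].round(3).tolist())
```

```text
top -0.07 0.0934
top -0.03 0.0957
top 0.01 0.0958
top 0.05 0.0954
grip 42 [-0.125  -0.0605  0.0833] [-0.1388 -0.0704  0.078 ] [-0.1122 -0.0509  0.0897]
[(241, 236), (242, 236), (241, 237), (242, 237), (243, 237), (241, 238), (242, 238)] [[-0.154, 0.014, 0.043], [-0.154, 0.01, 0.045], [-0.157, 0.014, 0.043], [-0.158, 0.011, 0.042], [-0.159, 0.007, 0.044], [-0.161, 0.015, 0.044], [-0.162, 0.011, 0.049]]
scene -0.07 0.0923
scene -0.03 0.0953
scene 0.01 0.0955
scene 0.05 0.0947
grip 57 [-0.1259 -0.0551  0.0833] [-0.1389 -0.0657  0.0788] [-0.1119 -0.0465  0.0884]
[(282, 247), (283, 247), (284, 247), (283, 248), (285, 248), (284, 249), (285, 249), (286, 249), (287, 249), (284, 250), (285, 250), (286, 250), (287, 250), (288, 250), (285, 251), (286, 251), (287, 251)] [[-0.146, 0.015, 0.049], [-0.144, 0.004, 0.035], [-0.146, 0.001, 0.031], [-0.149, 0.015, 0.047], [-0.155, 0.013, 0.049], [-0.153, 0.015, 0.045], [-0.155, 0.012, 0.042], [-0.158, 0.011, 0.043], [-0.16, 0.01, 0.043], [-0.154, 0.018, 0.044], [-0.158, 0.019, 0.049], [-0.159, 0.014, 0.044], [-0.162, 0.013, 0.044], [-0.161, 0.004, 0.032], [-0.158, 0.019, 0.043], [-0.161, 0.017, 0.044], [-0.163, 0.015, 0.042]]
```

View pics/s20.png

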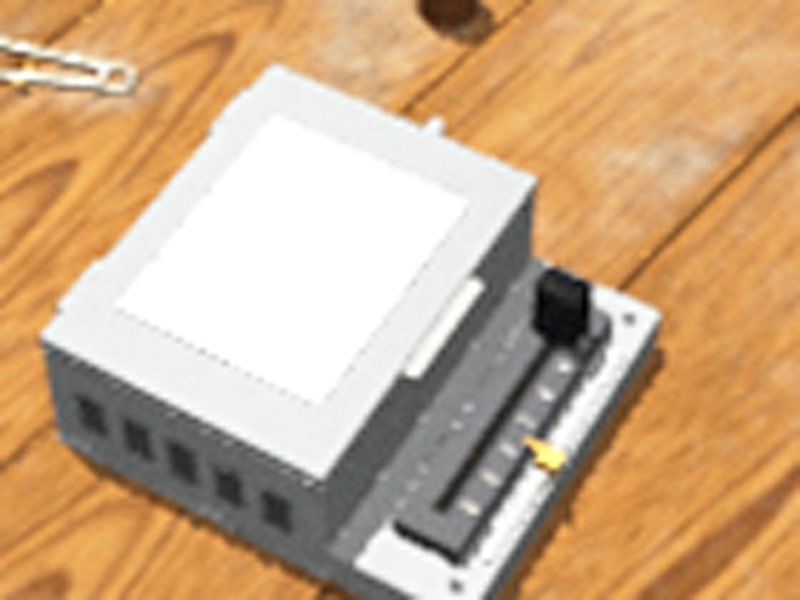

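View pics/t20.png

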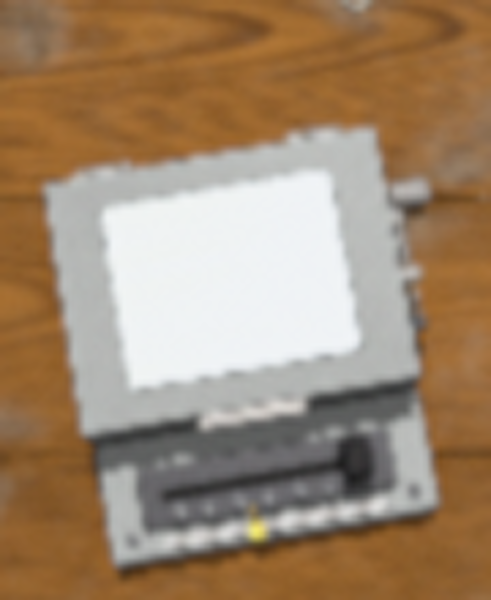

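Run:
```python
from h import *
c=load('top');s=load('scene')
print('tip top',tobox(pts(c,[(241.35,232.7)],.047)),'scene',tobox(pts(s,[(281.5,246.25)],.047)))
for cc,(x0,x1,y0,y1) in((c,(234,250,228,243)),(s,(274,294,240,256))):
    f=cc['frame'].astype(float); w=np.clip(np.minimum(f[...,0],f[...,1]*1.2)-f[...,2]-15,0,None)
    sub=w[y0:y1,x0:x1]; 
    for i,r in enumerate(sub):
        if r.sum()>30: u=(r*np.arange(x0,x1)).sum()/r.sum(); print(y0+i,round(r.sum()),round(u,2),tobox(pts(cc,[(u,y0+i)],.046))[0].round(4))
    v,u=np.mgrid[y0:y1,x0:x1]; m=np.array([(sub*u).sum(),(sub*v).sum()])/sub.sum(); print('cen',m,tobox(pts(cc,[m],.046)))
crop(c,225,270,215,250,'t21.png'); crop(s,265,310,215,255,'s21.png')
```

```text
tip top [[-0.14257218  0.01031286  0.047     ]] scene [[-0.14291072  0.01164096  0.047     ]]
233 35 240.8 [-0.1432  0.0125  0.046 ]
234 54 241.2 [-0.147   0.0116  0.046 ]
235 141 241.56 [-0.1507  0.011   0.046 ]
236 258 241.65 [-0.1543  0.0113  0.046 ]
237 306 241.73 [-0.1579  0.0116  0.046 ]
238 262 241.98 [-0.1616  0.0113  0.046 ]
239 250 244.37 [-0.1666  0.0035  0.046 ]
240 347 244.84 [-0.1704  0.0025  0.046 ]
241 613 242.97 [-0.1727  0.0096  0.046 ]
242 821 242.18 [-0.1757  0.013   0.046 ]
cen [242.64167044 239.41877303] [[-0.16695071  0.00983327  0.046     ]]
246 90 282.36 [-0.1444  0.009   0.046 ]
247 418 283.28 [-0.1483  0.0107  0.046 ]
248 399 284.71 [-0.1535  0.0116  0.046 ]
249 484 286.05 [-0.1585  0.0127  0.046 ]
250 547 286.28 [-0.1607  0.0154  0.046 ]
251 481 286.82 [-0.1636  0.0176  0.046 ]
252 241 288.54 [-0.1694  0.0181  0.046 ]
253 177 291.83 [-0.1791  0.0163  0.046 ]
254 243 291.79 [-0.1806  0.0194  0.046 ]
255 283 291.64 [-0.1818  0.0226  0.046 ]
cen [286.96121818 250.29306448] [[-0.16281961  0.01527286  0.046     ]]
```

View pics/t21.png

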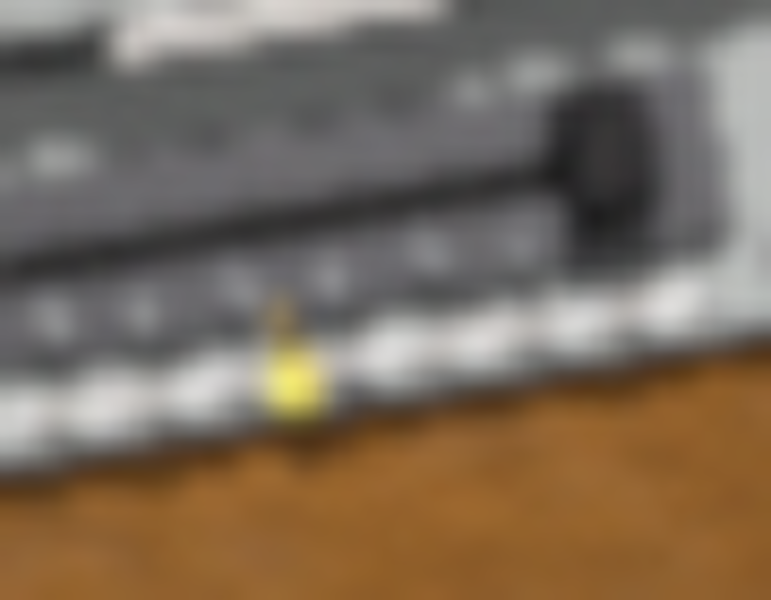

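View pics/s21.png

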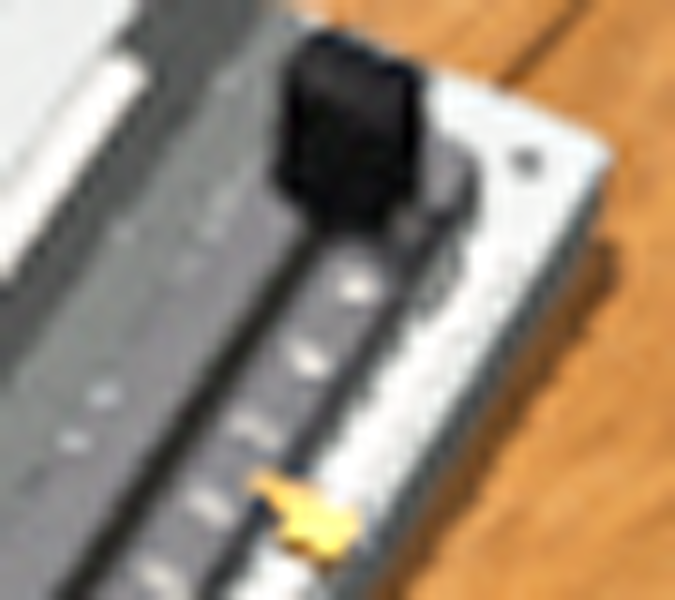

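Run:
```python
from h import *
go(box((-.126,-.0603,.15)),Rt=lean(0))
```

```text
clock 37.63 tcp [ 0.5128 -0.2843  0.1914] F [-0.7  0.4 -0.3] w 0.5
offset [-1.8, -268.6, 42.0] rot [-0.0022, 0.0061, -0.0001]
```

>>> move_arm --claw '[-0.4,-0.4,-0.4,-0.4,-0.4,-0.4,-0.4,-0.4]' --offset '[[-2,-40,0],[-2,-80,0],[-2,-120,10],[-2,-160,20],[-2,-200,30],[-2,-240,42],[-2,-268,42],[-2,-268,42]]' --delta_rot '[[0,0,0],[0,0,0],[0,0,0],[0,0,0],[0,0,0],[0,0,0],[0,0,0],[0,0,0]]'

```text
clock: 38.3
tool_pos: [0.463, -0.0154, 0.1485]
tcp_rot: [0.996, 0.087, -0.004, -0.001]
contact_force: [-0.6, 0.6, 0.4]
width: 0.704
```

>>> move_arm --claw '[-0.4,-0.4,-0.4]' --offset '[[0,0,0],[0,0,0],[0,0,0]]' --delta_rot '[[0,0,0],[0,0,0],[0,0,0]]'

```text
clock: 38.55
tool_pos: [0.4666, -0.0218, 0.1507]
tcp_rot: [0.996, 0.084, -0.002, 0.0]
contact_force: [0.2, 0.6, 0.1]
width: 0.699
```

Run:
```python
from h import *
go(box((-.126,-.0603,.058)),Rt=lean(0))
```

```text
clock 38.55 tcp [ 0.4666 -0.0218  0.1507] F [0.2 0.6 0.1] w 0.699
offset [0.1, -2.2, 92.7] rot [0.0005, 0.0042, -0.0003]
```

>>> move_arm --claw '[-0.4,-0.4,-0.4,-0.4,-0.4,-0.4,-0.4,-0.4]' --offset '[[0,-2,20],[0,-2,40],[0,-2,60],[0,-2,80],[0,-2,91],[0,-2,91],[0,-2,91],[0,-2,91]]' --delta_rot '[[0,0,0],[0,0,0],[0,0,0],[0,0,0],[0,0,0],[0,0,0],[0,0,0],[0,0,0]]'

```text
clock: 39.22
tool_pos: [0.4665, -0.0203, 0.0604]
tcp_rot: [0.997, 0.083, -0.001, 0.001]
contact_force: [-0.9, 1.0, 0.5]
width: 0.699
```

>>> move_arm --claw '[0,0.3,0.6,0.6,0.6,0.6,0.6,0.6]' --offset '[[0,0,0],[0,0,0],[0,0,0],[0,0,0],[0,0,0],[0,0,0],[0,0,0],[0,0,0]]' --delta_rot '[[0,0,0],[0,0,0],[0,0,0],[0,0,0],[0,0,0],[0,0,0],[0,0,0],[0,0,0]]'

```text
clock: 39.88
tool_pos: [0.466, -0.0195, 0.0602]
tcp_rot: [0.996, 0.084, -0.002, 0.0]
contact_force: [-1.5, 1.7, 6.4]
width: 0.225
```

Run:
```python
from h import *
go(box((-.126,.0111,.058)),Rt=lean(0)); print(tobox(bot.get_state()['tool_pos']))
```

```text
clock 39.88 tcp [ 0.466  -0.0195  0.0602] F [-1.5  1.7  6.4] w 0.225
offset [-0.1, -71.2, 2.2] rot [0.0001, 0.0041, 0.0001]
[[-0.12586324 -0.06008453  0.06024641]]
```

>>> move_arm --claw '[0.6,0.6,0.6,0.6,0.6,0.6,0.6,0.6]' --offset '[[0,-15,0],[0,-30,0],[0,-45,0],[0,-58,0],[0,-66,0],[0,-71,0],[0,-71,0],[0,-71,0]]' --delta_rot '[[0,0,0],[0,0,0],[0,0,0],[0,0,0],[0,0,0],[0,0,0],[0,0,0],[0,0,0]]'

```text
clock: 40.55
tool_pos: [0.4539, 0.0509, 0.0603]
tcp_rot: [0.996, 0.084, -0.002, 0.0]
contact_force: [-1.0, 2.2, 7.3]
width: 0.223
```

>>> move_arm --claw '[0.6,0.6,0.6,0.6]' --offset '[[0,0,0],[0,0,0],[0,0,0],[0,0,0]]' --delta_rot '[[0,0,0],[0,0,0],[0,0,0],[0,0,0]]'

```text
clock: 40.88
tool_pos: [0.4539, 0.0507, 0.0602]
tcp_rot: [0.996, 0.084, -0.002, 0.0]
contact_force: [-2.5, 1.3, 6.2]
width: 0.218
```

Run:
```python
from h import *
print(tobox(bot.get_state()['tool_pos']),bot.get_state()['contact_force'])
```

```text
[[-0.1260212   0.01114509  0.06024048]] [-2.47980251  1.34505426  6.24721776]
```

>>> move_arm --claw '[0.3,0,-0.4,-0.4,-0.4,-0.4,-0.4,-0.4]' --offset '[[0,0,0],[0,0,0],[0,0,0],[0,0,0],[0,0,0],[0,0,-30],[0,0,-70],[0,0,-110]]' --delta_rot '[[0,0,0],[0,0,0],[0,0,0],[0,0,0],[0,0,0],[0,0,0],[0,0,0],[0,0,0]]'

```text
clock: 41.55
tool_pos: [0.4528, 0.0505, 0.1691]
tcp_rot: [0.996, 0.084, -0.004, -0.0]
contact_force: [1.1, -0.4, 0.1]
width: 0.698
```

>>> move_arm --claw '[-0.4,-0.4,-0.4,-0.4,-0.4,-0.4,-0.4,-0.4]' --offset '[[0,40,-20],[0,80,-20],[0,120,-20],[0,160,-20],[0,200,-20],[0,240,-20],[10,280,-20],[20,310,-20]]' --delta_rot '[[0,0,0],[0,0,0],[0,0,0],[0,0,0],[0,0,0],[0,0,0],[0,0,0],[0,0,0]]'

```text
clock: 42.22
tool_pos: [0.5257, -0.2551, 0.1889]
tcp_rot: [0.997, 0.083, -0.002, 0.001]
contact_force: [0.3, -0.6, -0.1]
width: 0.704
```

Run:
```python
from h import *
c=snap('top','t22f.png');s=snap('scene','s22f.png'); crop(c,225,270,215,250,'t22.png'); crop(s,255,310,210,255,'s22.png')
for n in('top','scene'):
    cc=load(n);P=cloud(cc);B=tobox(P.reshape(-1,3)).reshape(P.shape)
    m=(abs(B[...,0]+.126)<.02)&(abs(B[...,1])<.1)&(B[...,2]>.078)&(B[...,2]<.092);print('grip',m.sum(),B[m].mean(0).round(4),B[m].min(0).round(4),B[m].max(0).round(4))
c=load('top');s=load('scene')
for cc,(x0,x1,y0,y1) in((c,(234,250,228,239)),(s,(274,294,240,252))):
    f=cc['frame'].astype(float); w=np.clip(np.minimum(f[...,0],f[...,1]*1.2)-f[...,2]-15,0,None)
    sub=w[y0:y1,x0:x1]
    for i,r in enumerate(sub):
        if r.sum()>30: u=(r*np.arange(x0,x1)).sum()/r.sum(); print(y0+i,round(r.sum()),round(u,2),tobox(pts(cc,[(u,y0+i)],.046))[0].round(4))
```

```text
grip 44 [-0.1258  0.0107  0.0838] [-0.1394  0.0009  0.0793] [-0.1121  0.0203  0.0898]
grip 63 [-0.1265  0.0162  0.0836] [-0.1392  0.0044  0.078 ] [-0.112   0.0248  0.0887]
234 51 241.2 [-0.147   0.0117  0.046 ]
235 163 241.5 [-0.1507  0.0112  0.046 ]
236 270 241.6 [-0.1543  0.0114  0.046 ]
237 308 241.71 [-0.1579  0.0116  0.046 ]
238 265 242.0 [-0.1616  0.0112  0.046 ]
246 57 282.41 [-0.1445  0.0089  0.046 ]
247 347 283.61 [-0.1491  0.0102  0.046 ]
248 396 284.72 [-0.1535  0.0116  0.046 ]
249 492 286.03 [-0.1584  0.0127  0.046 ]
250 535 286.25 [-0.1606  0.0154  0.046 ]
251 494 286.95 [-0.1639  0.0174  0.046 ]
```

View pics/t22.png

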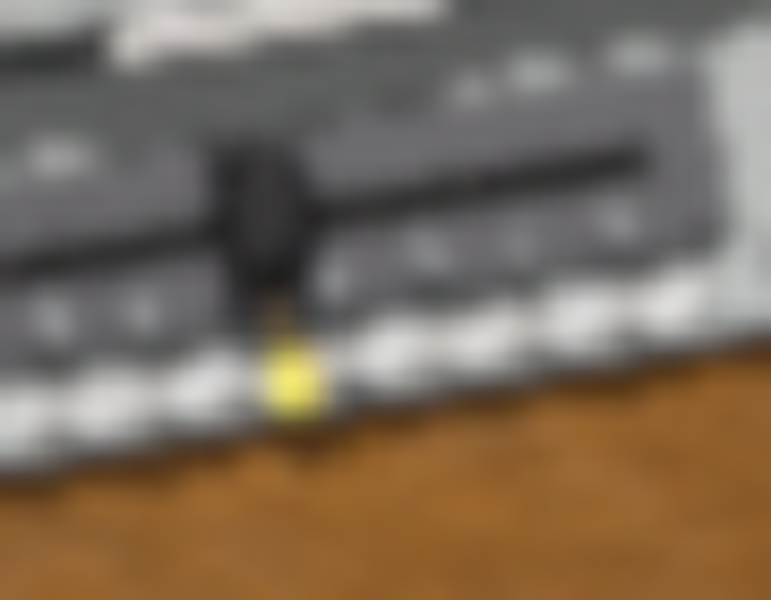

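View pics/s22.png

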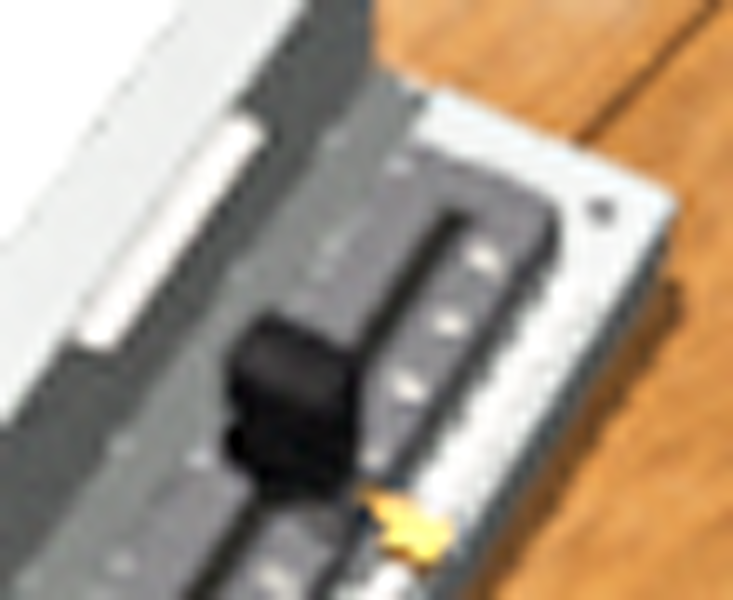

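View pics/s22f.png

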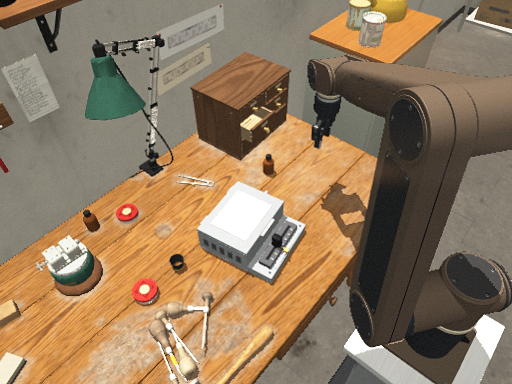

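Run:
```python
from station import bot
print(bot.sign_off())
```

```text
the job is handed in; nothing more can be done
None
```

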